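# Hook the caddy on the spice rack and bring a jar out over the rail

### The job

Get the spice rack ready for dinner: hook the loose steel caddy's four claws into the slots of the rack's steel post and press it down until it sits locked, fully home and level. Then take the tall slim spice jar from the rack's shelf - lift it clear over the front rail before drawing it forward, the ledge above leaves only a hand's breadth - and set it down upright on the floor of the hung caddy, without letting it drop. Leave the two squat jars, the pepper mill and the wine glass standing where they are.

Things in the scene. Friction and masses are not known exactly. Their poses are not given: they have to be found in the camera images.
- rack: Fixed spice rack, pale wood and steel, 374 wide (y), 118 deep (x), 287 high, turned up to 15 deg. Origin on the table; x from open front to back, z up. In its frame, mm: shelf floor z 70, y -150..146, back panel x 54; wooden ends outside that, 120 high in front, 267 high behind x 8; slotted steel post y 160..210, front face x -54, 169 high. The coffee capsules on top belong to it.
- rail_top (a point): Middle of the top of the rack's front retaining rail (two 8 mm steel rods along y, the lower one 20 below): in the rack's frame x -48, y -2, z 114, that is 44 mm above the shelf floor; axes as the rack's.
- ledge_edge (a point): Middle of the lower front edge of the upper ledge, which overhangs the back of the shelf: in the rack's frame x 8, y -2, z 255. Forward of it all is open above; a standing spice jar reaches about 3 to 12 mm under it and has 80 mm of headroom. A gripper tilted to come down from the front (30 to 45 deg) clears it.
- post_face (a point): Point on the post's front face midway between its slots; axes as the rack's. Four slots 8 wide (y), 22 high, at y -15 and +15 from here: lower row z -31.5..-9.5, upper row z +18.5..+40.5. Plate 4 thick, hollow behind. With the caddy locked fully home, caddy_mid lies at x -46, y 0, z -41 from here (+-1 mm), axes parallel.
- caddy_mid (a point): Loose steel caddy, 0.24 kg: tray 90 long (x), 60 wide (y), side walls 34 high, front wall (-x) 22 high, back plate (+x) 50 wide, 96 high. Point at the tray's centre, 17 above its underside; x to the back plate, z up. Starts standing on the table, open side up. Grip it across its side walls in the front half.
- caddy_claws (a point): Centre of the back plate's rear face between the caddy's four claws (45 behind, 36 above caddy_mid); axes as the caddy's. Claws 4 thick at y -15 and +15 reach 10.5 back: neck 7 high, undersides z -26.5 and +23.5 from here, tooth 9 down at its rear end. They enter the slots with the caddy 10 to 14 mm above its home height; lower it then to hook.
- caddy_floor (a point): Centre of the upper side of the caddy's floor, 13 mm below caddy_mid; inner space 54 wide in y, x -42 to +41; axes as the caddy's.
- jar_mid (a point): Tall slim spice jar with dark cap, 41 mm diameter, 105 high, 0.11 kg; the point is its centre, 52.5 above its underside; z up. Starts on the rack's shelf behind the rail in one of three places 88 mm apart, the squat jars in the other two.
- squat_jar_1: Squat mustard jar with red lid, 62 diameter, 86 high, on the rack's shelf; origin at the centre of its underside. Leave it there.
- squat_jar_2: Second squat mustard jar, same size, on the rack's shelf; origin at the centre of its underside. Leave it there.
- pepper_mill: Wooden pepper mill, 58 diameter, 170 high, standing on the table in front of the rack; origin at the centre of its underside. Leave it.
- table_glass: Stemmed wine glass, 82 diameter, 201 high, on the table to the left; origin at the centre of its underside. Leave it.

How it is judged (in metres and radians):
On the way, in this order (a step that is already met when the one before it is completed fails the run):
1. the caddy hangs by its claws in the post's slots, pressed fully home (x of caddy_mid in the frame of post_face between -0.05 and -0.0435 m and y of caddy_mid in the frame of post_face between -0.004 and 0.004 m and z of caddy_mid in the frame of post_face between -0.0445 and -0.0385 m and angle between caddy_mid's own z axis and vertical below 0.06 rad and angle between the x axis of caddy_mid and the x axis of post_face, either way round below 0.08 rad), for 0.3 s.
2. the spice jar is lifted clear above the rail while still over the shelf or rail (z of jar_mid in the frame of rack above 0.168 m and x of jar_mid in the frame of rack between -0.09 and 0.02 m and y of jar_mid in the frame of rack between -0.15 and 0.15 m), for 0.05 s.
At the end, for the whole second after the job is handed in: The caddy hangs locked in the slots (within 3 mm of home, 0.06 rad of level, 0.08 rad of square); the spice jar stands at rest on its floor within its walls, upright within 0.08 rad; the squat jars, mill and glass stand upright within 20 mm of their start (all of step 1 and x of jar_mid in the frame of caddy_floor between -0.026 and 0.026 m and y of jar_mid in the frame of caddy_floor between -0.011 and 0.011 m and z of jar_mid in the frame of caddy_floor between 0.049 and 0.056 m and angle between jar_mid's own z axis and vertical below 0.08 rad and linear speed of each of spice_jar, caddy below 0.02 m/s and distance of each of squat_jar_1, squat_jar_2, pepper_mill, table_glass from where it was at the start of the episode below 0.02 m and angle between each of squat_jar_1, squat_jar_2, pepper_mill, table_glass's own z axis and vertical below 0.1 rad); the robot touches nothing.
It fails at once if the spice jar is dropped (falls free for more than about a centimetre) (linear speed of spice_jar above 0.5 m/s and not (contact force between the fingers and spice_jar above 0.05 N)).
It fails at once if a squat jar, the pepper mill or the wine glass is knocked over or shoved away (angle between any of squat_jar_1, squat_jar_2, pepper_mill, table_glass's own z axis and vertical above 0.5 rad or distance of any of squat_jar_1, squat_jar_2, pepper_mill, table_glass from where it was at the start of the episode above 0.05 m).
It also fails if it takes over 64 s, if anything falls off the work surface, if the arm or the gripper's body presses on something with over 40 N, if the wrist force passes 120 N, or if a joint passes its speed limit or range.

### The arm

A 7-joint arm with a two-finger parallel gripper is mounted at the origin on a cart in front of the work surface, level with it; the furniture and walls round the work are solid. World frame = base frame: x ahead of the robot, y to its left, z up, the work surface at z = 0. Lengths are in m, angles in degrees, forces in N, time in s.
With the tool pointing down it reaches from about 0.425 to 0.875 m from the base axis. Payload 4.7 kg.
Tool frame: the origin (TCP) lies between the finger pads; the fingertips stand env.finger_overhang ahead of it and the grasp point (between the pads) lies 5 mm behind it (env.finger_overhang is the distance from the TCP to the fingertips, in m); z points along the fingers, y is the line along which they close (so a half turn about z gives the same grasp; the last joint's range is limited). The gripper opens to 87 mm and grips with 3 to 60 N. Pads are 19 mm wide; open, the fingers measure 117 mm over their backs; the gripper's body (75 mm by 190 mm) begins 51 mm behind the grasp point.
Start: joints at [0.808, 18.392, -4.016, 83.108, 1.295, 78.541, -3.26], TCP at [0.65, -0, 0.237] pointing down, gripper open.
Joint ranges: [-163.93, 163.93], [-17.29, 119.83], [-79.2, 71.16], [3.27, 140.29], [-89.18, 269.18], [5.43, 117.66], [-154.24, 154.24]. Speed limits (degrees/s): [147.25, 147.25, 180, 180, 180, 180, 180].

### API

Orientations are given as [roll, pitch, yaw] about the fixed x, y, z axes, in that order (R = Rz(yaw) Ry(pitch) Rx(roll)).
In Python, from cell import telemetry, eyes, env, models gives the robot as it stands. The module is installed in compiled form; this text tells all that it offers.
- The arm moves only by the tool drive_tool, never from a script. Its arguments are lists of equal length, an entry for each row: "angular": the turn, a rotation vector about the tool's x, y, z in rad, a list of three; "delta_pos": the shift along the tool's x, y, z in cm, a list of three; "gripper": the finger opening in cm, from 0 to 8.7. A call has 1 to 20 rows; each row shifts and turns the commanded pose from where the row before left it, along the tool's axes as they then stand; what a row does not reach is not made up. A row lasts 1/10 s, in which the tool goes at most 50 mm and 8.59 degrees, less where a joint would pass 70% of its speed; a pose out of reach is approached as far as the arm can. A call with a gripper value outside its range is refused whole. The fingers move at their own pace and stop on an object; "squeeze" is the grip in N (left out, the last holds). Time passes only in rows, so rows that do not move let the fingers close. It gives the time, the measured TCP pose, the force, the opening and the grip force at its end, in the units of the state.
- telemetry.get_obs(): the state, without advancing time (a new reading comes with each control period).
- eyes.read_camera(name): name is "scene" or "side" or "wrist"; returns a dict with "pixels" (384x512x3 uint8, red, green, blue), "mtx" (3x3 intrinsics, pixels), "D" ([k1, k2, p1, p2, k3] as OpenCV has them; the pictures are not rectified), "origin" and "orientation" of the camera in the world. Camera axes: x right, y down, z forward; pixel columns grow to the right and rows downward; lengths in m; the calibration is good to about 2 mm. A picture is of the moment at which its call begins. There is no depth.
- env.sign_off(): hands the job in; it is judged then, once.
Trained networks look in a picture, given as the dict that the camera call returned (one of the last four; its "shot" number tells which), for a name from the list of things; names that differ only in an ending like _2 or _b are one class to them, and where a whole thing is asked for, a point or a joint stands for the part that bears it (a point fixed in the world has none). Each returns a list of dicts, best first, with "p" (0 to 1); they miss things now and then, are a little off and sometimes report something else, mostly with a low value. They report only what shows in the picture. A call takes as long as a camera call.
- models.search_frame(picture, target): "centre" ([column, row] in pixels, amid what is visible of it).
- models.cut_out(picture, target): "pixels" (384x512 bool, what is visible of it) and "centre" ([column, row] in pixels, amid what is visible of it).
The state is a dict: "time_s": time; "qpos": joint angles; "joint_velocities": joint speeds; "effort": joint torques, N m; "tool_pos": TCP position; "tool_rot": TCP orientation; "force": force on the tool from outside, world axes, zero at the start; "wrist_torque": the same for the moment, N m; "grip_width": finger opening in m; "grasp_force": force on a finger pad.
Only numpy, scipy, OpenCV 4.12 (cv2) and the standard library are available. Lean on these libraries where they do the work, as an engineer would, in place of code of your own. Each camera call takes 0.05 s, during which the arm holds its last target. There are 200 camera calls.

## Working session

There is one attempt and no reset: what is moved stays moved. The work goes in short steps, Python scripts to look and compute and a tool call to move; the robot and the scene stay as the last step left them, time stands still between calls to the robot, and variables do not carry over. Pictures are saved under pics/ and viewed, at most 10 in all, crops included, and the job is handed in when it is done.

Besides the shell and the picture viewer there is one more tool, called after "Call:" by a JSON object that holds its "name" and its "arguments", one argument or row to a line. drive_tool: Moves the arm, as the interface text tells. Its arguments: {"type":"object","properties":{"angular":{"type":"array","items":{"type":"array","items":{"type":"number"}}},"delta_pos":{"type":"array","items":{"type":"array","items":{"type":"number"}}},"gripper":{"type":"array","items":{"type":"number"}},"squeeze":{"type":"number"}},"required":["angular","delta_pos","gripper"]}

```bash
mkdir -p pics; cat > h.py <<'E'
import numpy as np, cv2
from cell import telemetry, eyes, env, models
from scipy.spatial.transform import Rotation as R
def shot(n,save=None):
    p=eyes.read_camera(n)
    if save: cv2.imwrite(save,cv2.cvtColor(p["pixels"],cv2.COLOR_RGB2BGR))
    return p
def camR(p):
    o=np.array(p["orientation"],float)
    if o.shape==(3,3): return o
    return R.from_euler('xyz',o,degrees=True).as_matrix()
def ray(p,uv):
    x=cv2.undistortPoints(np.array([[uv]],float),np.array(p["mtx"]),np.array(p["D"]))[0,0]
    d=camR(p)@np.array([x[0],x[1],1]); return np.array(p["origin"]),d/np.linalg.norm(d)
def atz(p,uv,z):
    o,d=ray(p,uv); return o+d*(z-o[2])/d[2]
def tri(*rs):
    A=0;b=0
    for o,d in rs:
        P=np.eye(3)-np.outer(d,d); A=A+P; b=b+P@o
    x=np.linalg.solve(A,b); return x,[np.linalg.norm((np.eye(3)-np.outer(d,d))@(x-o))*1e3 for o,d in rs]
def proj(p,X):
    Rm=camR(p).T; t=-Rm@np.array(p["origin"])
    return cv2.projectPoints(np.array(X,float).reshape(-1,1,3),cv2.Rodrigues(Rm)[0],t,np.array(p["mtx"]),np.array(p["D"]))[0][:,0]
E
python3 - <<'E'
from h import *
np.set_printoptions(precision=4,suppress=True)
print(env.finger_overhang, telemetry.get_obs())
for n in ["scene","side","wrist"]:
    p=shot(n,f"pics/{n}0.png"); print(n,p["origin"],p["orientation"],p["mtx"],p["D"])
    for t in ["rack","rail_top","post_face","caddy_mid","caddy_claws","caddy_floor","jar_mid","squat_jar_1","pepper_mill","table_glass","ledge_edge"]:
        print(t,[(round(d["p"],2),np.round(d["centre"],1).tolist()) for d in models.search_frame(p,t)][:3])
a=cv2.imread("pics/scene0.png");b=cv2.imread("pics/side0.png")
E
```

```text
0.014 {'time_s': 0.0, 'qpos': array([ 0.8055, 18.4382, -4.0145, 83.1758,  1.2958, 78.5395, -3.2608]), 'joint_velocities': array([-0.0732, -0.0301,  0.0124, -0.0002, -0.0371, -0.0947,  0.0267]), 'effort': array([ -0.0003, -49.1285,  -0.4039, -31.2526,  -0.0641,   0.0438,
         0.0002]), 'tool_pos': array([ 0.6495, -0.    ,  0.2355]), 'tool_rot': array([-179.8917,    0.0069,   90.0027]), 'force': array([-0.4122,  0.6688, -0.1618]), 'wrist_torque': array([0.028 , 0.0379, 0.0107]), 'grasp_force': 0.0, 'grip_width': 0.0872700187055704}
scene [-0.215   0.7913  0.8314] [-122.3193    0.5711 -134.7185] [[403.8814   0.     254.9741]
 [  0.     403.8814 191.2983]
 [  0.       0.       1.    ]] [-0.1242  0.      0.      0.      0.    ]
rack [(0.84, [228.5, 181.8])]
rail_top [(0.63, [228.7, 179.4])]
post_face [(0.73, [231.6, 180.4])]
caddy_mid [(0.68, [342.4, 196.9]), (0.29, [266.3, 180.3])]
caddy_claws [(0.74, [344.0, 195.4])]
caddy_floor [(0.63, [346.0, 196.1])]
jar_mid [(0.57, [231.3, 197.2])]
squat_jar_1 [(0.7, [251.2, 185.8])]
pepper_mill [(0.84, [300.9, 217.9]), (0.56, [166.6, 273.3])]
t
[... 563 characters left out ...]
 [281.3, 203.3])]
squat_jar_1 [(0.77, [294.3, 216.2])]
pepper_mill [(0.67, [239.0, 234.4])]
table_glass [(0.92, [215.1, 164.7])]
ledge_edge [(0.57, [300.1, 200.8])]
wrist [0.6508 0.0694 0.3848] [165.2238  -0.02    -0.0146] [[328.7411   0.     261.8587]
 [  0.     328.7411 195.7189]
 [  0.       0.       1.    ]] [-0.0855  0.      0.      0.      0.    ]
rack [(0.88, [256.5, 133.9])]
rail_top [(0.86, [257.1, 130.8])]
post_face [(0.97, [257.7, 137.3])]
caddy_mid []
caddy_claws []
caddy_floor []
jar_mid [(0.5, [176.1, 82.7])]
squat_jar_1 [(0.74, [180.1, 211.0]), (0.65, [184.0, 307.0]), (0.18, [258.4, 132.8])]
pepper_mill [(0.84, [78.6, 214.9])]
table_glass []
ledge_edge [(0.96, [253.1, 135.0])]
```

```bash
python3 - <<'E'
import cv2
for n,(x0,y0,x1,y1) in dict(scene=(120,90,420,300),side=(180,100,420,340)).items():
    i=cv2.imread(f"pics/{n}0.png")[y0:y1,x0:x1]; f=800/(x1-x0) if n=="scene" else 2.5
    cv2.imwrite(f"pics/{n}0c.png",cv2.resize(i,None,fx=f,fy=f,interpolation=cv2.INTER_CUBIC)); print(f)
E
```

```text
2.6666666666666665
2.5
```

View pics/scene0c.png

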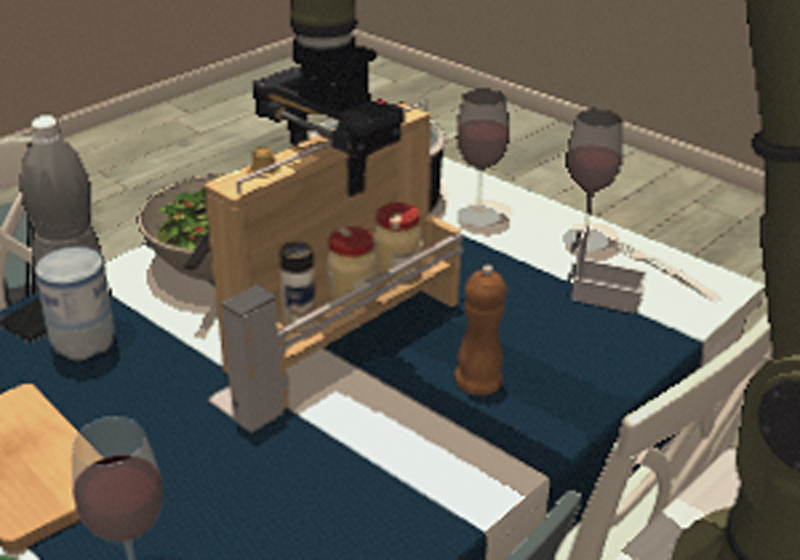

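View pics/side0c.png

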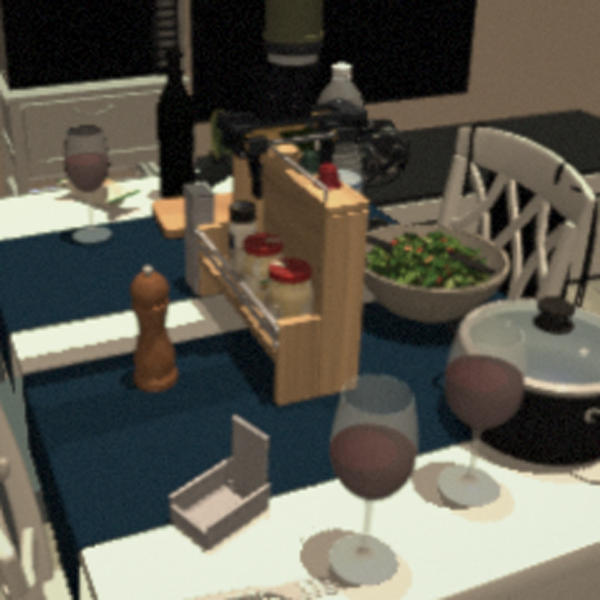

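View pics/wrist0.png

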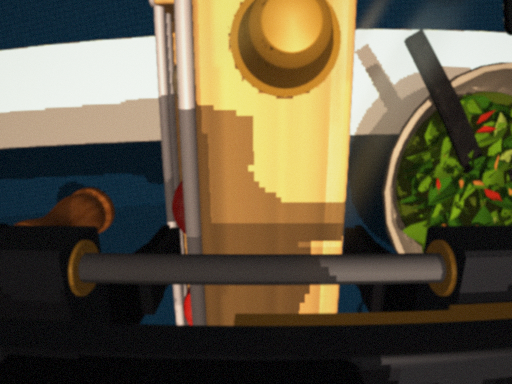

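```bash
cat > fit0.py <<'E'
from h import *
from scipy.optimize import least_squares
np.set_printoptions(precision=4,suppress=True)
P={n:shot(n) for n in ["scene","side"]}
S=lambda n,x,y:(120+x/2.66667,90+y/2.66667) if n=="scene" else (180+x/2.5,100+y/2.5)
def fit(pts,x0):
    def f(v,out=False):
        Rz=R.from_euler('z',v[2],degrees=True)
        r=[]
        for n,X,c in pts:
            r.append(proj(P[n],Rz.apply(np.array(X)/1e3)+[v[0],v[1],0])[0]-S(n,*c))
        return np.array(r) if out else np.ravel(r)
    s=least_squares(f,x0,loss='soft_l1',x_scale=[.01,.01,1]); print(s.x,s.cost); print(f(s.x,True).round(1).tolist()); return s.x
rack=[("side",(59,-164,267),(367,213)),("side",(59,-164,0),(358,384)),("side",(-59,-164,0),(279,403)),("side",(-59,-164,120),(276,327)),
("scene",(-54,210,169),(250,318)),("scene",(-54,160,169),(277,295)),("scene",(-54,210,0),(240,432)),("scene",(-54,160,0),(288,410)),("scene",(8,160,267),(240,200)),("scene",(59,160,267),(207,187))]
fit(rack,[.68,0,0])
# caddy origin here under tray centre
cad=[("side",(45,25,96),(235,418)),("side",(45,-25,96),(268,441)),("side",(-45,-30,0),(205,546)),("side",(45,-30,0),(270,498)),("side",(-45,30,22),(170,495)),
("scene",(45,0,96),(583,232)),("scene",(-45,-30,0),(640,310)),("scene",(-45,30,0),(574,297))]
for a in (0,45,90): fit(cad,[.5,-.3,a])
for n,c in (("side",(155,388)),("scene",(480,392))): print("mill",atz(P[n],S(n,*c),0))
# networks: jar/mill/caddy masks
for t in ["caddy_mid","pepper_mill","jar_mid"]:
    r=[]
    for n in P:
        m=models.cut_out(P[n],t)
        if m:
            ys,xs=np.nonzero(m[0]["pixels"]); print(t,n,round(m[0]["p"],2),m[0]["centre"],xs.min(),xs.max(),ys.min(),ys.max(),len(xs)); r.append(ray(P[n],m[0]["centre"]))
    if len(r)==2: print(tri(*r))
E
python3 fit0.py
```

```text
[0.6187 0.0007 1.9063] 16.113757068079554
[[1.0, -5.8], [-0.3, 1.1], [-1.3, 1.6], [0.6, -0.8], [-1.4, -1.3], [1.1, 0.2], [6.0, 0.5], [-0.3, 1.2], [-1.1, 0.0], [0.1, -0.5]]
[ 0.4352 -0.3187 18.4586] 40.559558659208804
[[1.1, -2.8], [0.1, -3.0], [-0.6, -0.3], [-0.1, 3.8], [-0.4, 0.9], [-1.5, -1.3], [0.0, -6.6], [20.7, 6.5]]
[ 0.4352 -0.3187 18.4587] 40.55955865928071
[[1.1, -2.8], [0.1, -3.0], [-0.6, -0.3], [-0.1, 3.8], [-0.4, 0.9], [-1.5, -1.3], [0.0, -6.6], [20.7, 6.5]]
[ 0.4352 -0.3187 18.4587] 40.55955865918163
[[1.1, -2.8], [0.1, -3.0], [-0.6, -0.3], [-0.1, 3.8], [-0.4, 0.9], [-1.5, -1.3], [0.0, -6.6], [20.7, 6.5]]
mill [ 0.4325 -0.0717  0.    ]
mill [ 0.4208 -0.0338 -0.    ]
caddy_mid scene 0.89 [345.0, 198.5] 333 360 176 207 476
caddy_mid side 0.76 [271.7, 298.4] 249 287 268 318 1144
(array([ 0.4436, -0.3154,  0.0111]), [np.float64(4.266247174480734), np.float64(4.266247174480761)])
pepper_mill scene 0.71 [300.8, 216.1] 290 309 190 237 686
pepper_mill side 0.61 [238.9, 234.6] 231 250 207 256 713
(array([ 0.4329, -0.0493,  0.068 ]), [np.float64(2.3338659019113566), np.float64(2.3338659019114196)])
jar_mid scene 0.88 [233.2, 195.3] 225 237 181 210 314
jar_mid side 0.71 [272.8, 192.3] 270 280 181 208 205
(array([0.602 , 0.0879, 0.1348]), [np.float64(1.818539826182796), np.float64(1.8185398261827488)])
```

Call:
{"name": "drive_tool", "arguments": {
  "angular": [
    [0,0,0],
    [0,0,0],
    [0,0,0],
    [0,0,0],
    [0,0,0],
    [0,0,0],
    [0,0,0],
    [0,0,0],
    [0,0,-0.1428],
    [0,0,-0.1428],
    [0,0,-0.1428],
    [0,0,-0.1428],
    [0,0,-0.1428],
    [0,0,-0.1428],
    [0,0,-0.1428],
    [0,0,-0.1428],
    [0,0,-0.1428],
    [0,0,-0.1428]
  ],
  "delta_pos": [
    [0,0,-4],
    [0,0,-4],
    [0,0,-4],
    [3,-3,0],
    [3,-3,0],
    [3,-3,0],
    [3,-3,0],
    [3,-3,0],
    [0,0,0],
    [0,0,0],
    [0,0,0],
    [0,0,0],
    [0,0,0],
    [0,0,0],
    [0,0,0],
    [0,0,0],
    [0,0,0],
    [0,0,0]
  ],
  "gripper": [8.7,8.7,8.7,8.7,8.7,8.7,8.7,8.7,8.7,8.7,8.7,8.7,8.7,8.7,8.7,8.7,8.7,8.7]
}}

```text
time_s: 4.0
tool_pos: [0.5, 0.15, 0.3567]
tool_rot: [180.0, 0.0, 172.2]
force: [0.1, -0.1, -0.1]
grip_width: 0.087
grasp_force: 0.0
```

Call:
{"name": "drive_tool", "arguments": {
  "angular": [
    [0,0,-0.1428],
    [0,-0.131,0],
    [0,-0.131,0],
    [0,-0.131,0],
    [0,-0.131,0],
    [0,0,0],
    [0,0,0],
    [0,0,0],
    [0,0,0],
    [0,0,0],
    [0,0,0]
  ],
  "delta_pos": [
    [0,0,0],
    [0,0,0],
    [0,0,0],
    [0,0,0],
    [0,0,0],
    [1.94,0,3.35],
    [1.94,0,3.35],
    [1.94,0,3.35],
    [1.94,0,3.35],
    [0,0,0],
    [0,0,0]
  ],
  "gripper": [8.7,8.7,8.7,8.7,8.7,8.7,8.7,8.7,8.7,8.7,8.7]
}}

```text
time_s: 5.1
tool_pos: [0.5073, 0.1536, 0.2016]
tool_rot: [-179.6, 28.7, 180.0]
force: [-0.1, 0.5, 0.1]
grip_width: 0.0872
grasp_force: 0.0
```

```bash
python3 - <<'E'
from h import *
np.set_printoptions(precision=4,suppress=True)
o=telemetry.get_obs(); print(o["qpos"],o["tool_pos"],o["tool_rot"])
p=shot("wrist","pics/w1.png"); print(p["origin"],p["orientation"])
cv2.imwrite("pics/w1b.png",cv2.resize(cv2.rotate(cv2.imread("pics/w1.png"),cv2.ROTATE_180),None,fx=1.5,fy=1.5,interpolation=cv2.INTER_CUBIC))
np.save("w1.npy",p,allow_pickle=True)
for t in ["jar_mid","squat_jar_1"]:
    print(t,[(round(d["p"],2),np.round(d["centre"],1).tolist()) for d in models.search_frame(p,t)][:3])
E
```

```text
[-17.711  -12.6973  -9.8957 124.7016  16.3404  43.4543  52.5562] [0.5073 0.1536 0.2016] [-179.6036   28.6771  179.9926]
[0.3757 0.1543 0.2981] [136.4603   0.2756  89.7864]
jar_mid [(0.9, [188.1, 251.8])]
squat_jar_1 [(0.89, [112.6, 228.2]), (0.71, [27.0, 214.5])]
```

View pics/w1b.png

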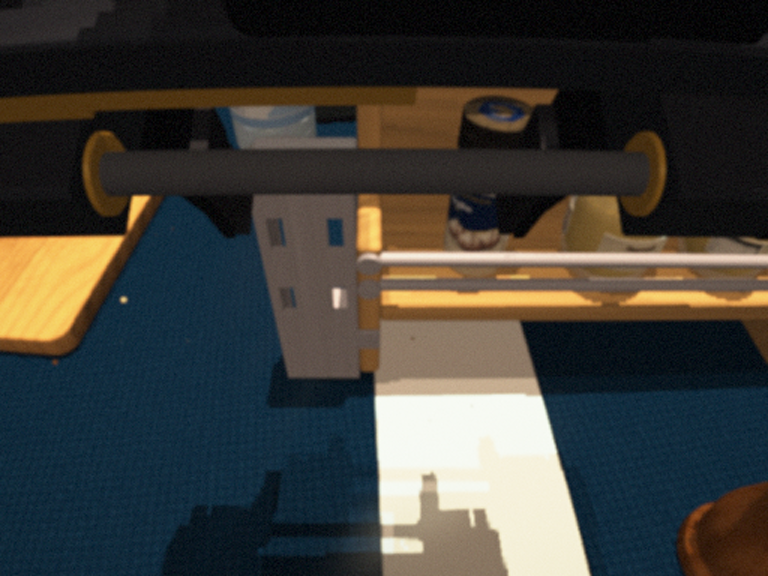

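```bash
python3 - <<'E'
import cv2
i=cv2.rotate(cv2.imread("pics/w1.png"),cv2.ROTATE_180)[125:260,155:275]
cv2.imwrite("pics/w1c.png",cv2.resize(i,None,fx=4.4,fy=4.4,interpolation=cv2.INTER_CUBIC))
E
```

```text
(no output)
```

View pics/w1c.png

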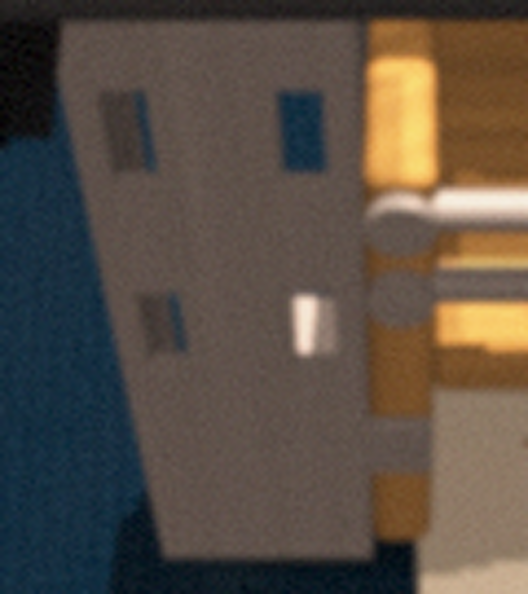

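```bash
cat > fit1.py <<'E'
from h import *
from scipy.optimize import least_squares
np.set_printoptions(precision=4,suppress=True)
p=np.load("w1.npy",allow_pickle=True).item()
C={('U',1):[(98,91),(145,91),(115,171),(158,171)],('U',-1):[(278,91),(321,91),(286,171),(327,171)],
('L',1):[(138,294),(176,294),(152,353),(187,353)],('L',-1):[(292,294),(332,294),(298,355),(336,355)]}
px=lambda c:(511-(155+(c[0]+.5)/4.4-.5),383-(125+(c[1]+.5)/4.4-.5))
pts=[]
for (r,s),cs in C.items():
    zt,zb=(40.5,18.5) if r=='U' else (-9.5,-31.5)
    for c,(dy,z) in zip(cs,[(4,zt),(-4,zt),(4,zb),(-4,zb)]): pts.append(((-54,185+15*s+dy,z),px(c),1))
pts+=[((-54,210,0),px((163,558)),0),((-54,160,0),px((374,558)),0)]
def f(v,fixz=None):
    Rz=R.from_euler('z',v[2],degrees=True); r=[]
    for X,c,sl in pts:
        X=np.array(X,float)/1e3; X[2]+=sl*v[3]
        r.append(proj(p,Rz.apply(X)+[v[0],v[1],0])[0]-c)
    return np.ravel(r)
s=least_squares(f,[.62,0,2,.11],x_scale=[.01,.01,1,.01]); print(s.x,s.cost); print(f(s.x).reshape(-1,2).round(1).tolist())
J=np.linalg.inv(s.jac.T@s.jac)*2*s.cost/30; print("sd",np.sqrt(np.diag(J)))
Rz=R.from_euler('z',s.x[2],degrees=True); print("post_face",Rz.apply([-.054,.185,0])+[s.x[0],s.x[1],s.x[3]])
for uv in [(188.1,251.8)]:
    print("jar",atz(p,uv,.12))
E
python3 fit1.py
```

```text
[ 0.6199  0.0024 -0.1126  0.104 ] 25.61239242319367
[[0.2, 1.6], [0.2, 1.6], [-0.1, -2.0], [-0.5, -2.0], [0.8, 1.7], [-0.3, 1.6], [0.8, -2.1], [-0.1, -2.1], [0.3, 1.6], [-0.4, 1.6], [0.2, -1.7], [-0.7, -1.7], [0.1, 1.6], [-0.2, 1.5], [0.0, -1.3], [-0.2, -1.3], [-0.6, 0.8], [0.3, 0.6]]
sd [0.0041 0.0012 1.2325 0.001 ]
post_face [0.5662 0.1875 0.104 ]
jar [0.6148 0.086  0.12  ]
```

```bash
sed -i 's/pts.append(((-54,/pts.append(((-50 if z in(zb,) else -54,/' fit1.py; python3 fit1.py
```

```text
[0.6192 0.0027 0.0809 0.1034] 2.9189686154075836
[[0.5, -0.1], [0.4, -0.1], [-0.6, -0.3], [-0.8, -0.3], [0.9, -0.0], [-0.1, -0.0], [0.6, -0.2], [-0.1, -0.2], [0.5, 0.0], [-0.2, 0.0], [-0.2, 0.2], [-1.0, 0.2], [0.2, 0.0], [-0.1, 0.1], [-0.1, 0.6], [-0.3, 0.6], [-0.4, -0.2], [0.4, -0.3]]
sd [0.0014 0.0004 0.4117 0.0003]
post_face [0.565  0.1876 0.1034]
jar [0.6148 0.086  0.12  ]
```

```bash
cat > t.py <<'E'
from h import *
np.set_printoptions(precision=4,suppress=True)
p=np.load("w1.npy",allow_pickle=True).item()
q=lambda x,y:(511-x/1.5,383-y/1.5)
a,b=atz(p,q(400,262),.110),atz(p,q(760,258),.110); d=a-b; print("rail yaw",np.degrees(np.arctan2(-d[0],d[1])),a,b)
P={n:shot(n) for n in ["scene","side"]}
S=lambda n,x,y:(120+x/2.66667,90+y/2.66667) if n=="scene" else (180+x/2.5,100+y/2.5)
print("glassA",atz(P["side"],S("side",363,560),0),atz(P["scene"],S("scene",590,243),0))
print("glassB",atz(P["side"],S("side",470,487),0),atz(P["scene"],S("scene",483,218),0))
print([ (n,[(round(m["p"],2),m["centre"]) for m in models.search_frame(P[n],"table_glass")]) for n in P])
from scipy.optimize import least_squares
cad=[("side",(45,25,96),(235,418)),("side",(45,-25,96),(268,441)),("side",(-45,-30,0),(205,546)),("side",(45,-30,0),(270,498)),("side",(-45,30,22),(170,495)),
("scene",(45,0,96),(583,232)),("scene",(-45,30,0),(640,310)),("scene",(45,30,0),(574,297))]
def f(v):
    Rz=R.from_euler('z',v[2],degrees=True)
    return np.ravel([proj(P[n],Rz.apply(np.array(X)/1e3)+[v[0],v[1],0])[0]-S(n,*c) for n,X,c in cad])
s=least_squares(f,[.44,-.32,18],loss='soft_l1',x_scale=[.01,.01,1]);print(s.x,f(s.x).round(1))
E
python3 t.py
```

```text
rail yaw 1.2292894515909738 [0.5688 0.1383 0.11  ] [ 0.5734 -0.0756  0.11  ]
glassA [ 0.5456 -0.4358  0.    ] [ 0.5311 -0.4237  0.    ]
glassB [ 0.7087 -0.3809  0.    ] [ 0.6954 -0.3693  0.    ]
[('scene', [(0.94, [166.4, 276.6])]), ('side', [(0.73, [213.4, 165.3])])]
[ 0.4323 -0.3255 21.0837] [ 0.2 -1.4 -0.1 -1.8  0.1  2.  -0.2  5.1 -0.6  3.5  0.1 -1.4 -1.9  1.
 -1.2  0.4]
```

Call:
{"name": "drive_tool", "arguments": {
  "angular": [
    [0,0,0],
    [0,0,0],
    [0,0.125,0],
    [0,0.125,0],
    [0,0.125,0],
    [0,0.125,0],
    [0,0,0],
    [0,0,0],
    [0,0,0],
    [0,0,0],
    [0,0,0],
    [0,0,0],
    [0,0,0],
    [0,0,0],
    [0,0,0],
    [0,0,0],
    [0,0,0],
    [0,0,0]
  ],
  "delta_pos": [
    [-2,0,-3.46],
    [-2,0,-3.46],
    [0,0,0],
    [0,0,0],
    [0,0,0],
    [0,0,0],
    [1,-4.1,0],
    [1,-4.1,0],
    [1,-4.1,0],
    [1,-4.1,0],
    [1,-4.1,0],
    [1,-4.1,0],
    [1,-4.1,0],
    [1,-4.1,0],
    [1,-4.1,0],
    [1,-4.1,0],
    [1,-4.1,0],
    [1,-4.1,0]
  ],
  "gripper": [8.7,8.7,8.7,8.7,8.7,8.7,8.7,8.7,8.7,8.7,8.7,8.7,8.7,8.7,8.7,8.7,8.7,8.7]
}}

```text
time_s: 7.25
tool_pos: [0.3867, -0.3393, 0.2844]
tool_rot: [-179.6, 0.1, 179.8]
force: [0.5, -0.4, 0.2]
grip_width: 0.087
grasp_force: 0.0
```

Call:
{"name": "drive_tool", "arguments": {
  "angular": [
    [0,0,0.147],
    [0,0,0.147],
    [0,0,0.147],
    [0,0,0.147],
    [0,0,0.147],
    [0,0,0.147],
    [0,0,0.147],
    [0,0,0.147],
    [0,0,0.147],
    [0,0,0.147],
    [0,0,0.147],
    [0,0,0.147],
    [0,0,0.147],
    [0,0,0.147],
    [0,0,0.147],
    [0,0,0.147],
    [0,0,0.147],
    [0,0,0.147],
    [0,0,0.147]
  ],
  "delta_pos": [
    [0,0,0],
    [0,0,0],
    [0,0,0],
    [0,0,0],
    [0,0,0],
    [0,0,0],
    [0,0,0],
    [0,0,0],
    [0,0,0],
    [0,0,0],
    [0,0,0],
    [0,0,0],
    [0,0,0],
    [0,0,0],
    [0,0,0],
    [0,0,3],
    [0,0,3],
    [0,0,3],
    [0,0,3]
  ],
  "gripper": [8.7,8.7,8.7,8.7,8.7,8.7,8.7,8.7,8.7,8.7,8.7,8.7,8.7,8.7,8.7,8.7,8.7,8.7,8.7]
}}

```text
time_s: 9.15
tool_pos: [0.3875, -0.3385, 0.1631]
tool_rot: [179.6, 0.0, 19.4]
force: [-0.6, 0.5, -0.5]
grip_width: 0.0873
grasp_force: 0.0
```

```bash
python3 - <<'E'
from h import *
np.set_printoptions(precision=4,suppress=True)
o=telemetry.get_obs(); print(o["qpos"],o["tool_pos"],o["tool_rot"],o["time_s"])
p=shot("wrist","pics/w2.png"); np.save("w2.npy",p,allow_pickle=True)
print([(round(d["p"],2),np.round(d["centre"],1).tolist(),atz(p,d["centre"],.03)) for d in models.search_frame(p,"caddy_mid")])
i=cv2.rotate(cv2.imread("pics/w2.png"),cv2.ROTATE_90_COUNTERCLOCKWISE)[:,:240]
i=cv2.imread("pics/w2.png")[:240]
cv2.imwrite("pics/w2b.png",cv2.resize(i,None,fx=1.56,fy=1.56,interpolation=cv2.INTER_CUBIC))
E
```

```text
[  9.2261   4.4605  30.2745 108.9231  -2.1912  66.9232 -30.303 ] [ 0.3875 -0.3385  0.1631] [179.6112   0.0351  19.4243] 9.15
[(0.59, [259.3, 125.9], array([ 0.4407, -0.3187,  0.03  ]))]
```

View pics/w2b.png

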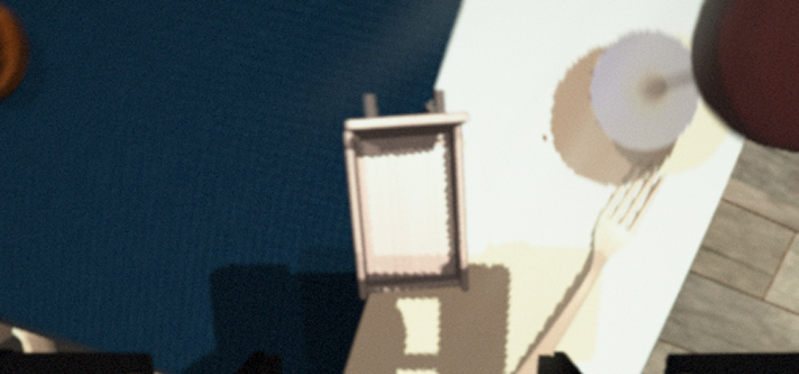

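```bash
cat > fit2.py <<'E'
from h import *
from scipy.optimize import least_squares
np.set_printoptions(precision=4,suppress=True)
p=np.load("w2.npy",allow_pickle=True).item()
cad=[((45,25,96),(346,121)),((45,-25,96),(467,112)),((-45,30,34),(360,297)),((-45,-30,34),(467,289))]
def f(v):
    Rz=R.from_euler('z',v[2],degrees=True)
    return np.ravel([proj(p,Rz.apply(np.array(X)/1e3)+[v[0],v[1],0])[0]-np.array(c)/1.56 for X,c in cad])
s=least_squares(f,[.44,-.32,18],x_scale=[.01,.01,1]);print(s.x,f(s.x).round(1))
yaw=np.radians(s.x[2]); g=np.array([s.x[0]-.028*np.cos(yaw),s.x[1]-.028*np.sin(yaw),.020]); print("grip",g)
o=telemetry.get_obs(); Rt=R.from_euler('xyz',o["tool_rot"],degrees=True)
print("delta cm",Rt.inv().apply(g-o["tool_pos"])*100, "turn",(Rt.inv()*R.from_euler('xyz',[180,0,s.x[2]],degrees=True)).as_rotvec())
E
python3 fit2.py
```

```text
[ 0.433  -0.3247 22.4518] [-1.7 -1.9  0.7 -0.5  0.5  1.   0.8  2.5]
grip [ 0.4071 -0.3354  0.02  ]
delta cm [ 2.2121  0.6226 14.0171] turn [ 0.0003  0.0064 -0.0474]
```

Call:
{"name": "drive_tool", "arguments": {
  "angular": [
    [0,0.006,-0.047],
    [0,0,0],
    [0,0,0],
    [0,0,0],
    [0,0,0],
    [0,0,0]
  ],
  "delta_pos": [
    [2.2,0.6,0],
    [0,0,4],
    [0,0,4],
    [0,0,4],
    [0,0,2],
    [0,0,0]
  ],
  "gripper": [8.7,8.7,8.7,8.7,8.7,8.7],
  "squeeze": 30
}}

```text
time_s: 9.85
tool_pos: [0.4099, -0.3361, 0.0223]
tool_rot: [179.8, -0.1, 22.7]
force: [0.0, -0.1, 0.1]
grip_width: 0.0872
grasp_force: 0.0
```

Call:
{"name": "drive_tool", "arguments": {
  "angular": [
    [0,0,0],
    [0,0,0],
    [0,0,0],
    [0,0,0],
    [0,0,0],
    [0,0,0],
    [0,0,0]
  ],
  "delta_pos": [
    [0,0,0],
    [0,0,0],
    [0,0,0],
    [0,0,0],
    [0,0,0],
    [0,0,0],
    [0,0,0]
  ],
  "gripper": [5,5,5,5,5,5,5],
  "squeeze": 45
}}

```text
time_s: 10.55
tool_pos: [0.4111, -0.3367, 0.0247]
tool_rot: [179.7, -0.3, 22.5]
force: [-1.9, 3.2, 6.6]
grip_width: 0.0605
grasp_force: 44.4
```

```bash
python3 - <<'E'
from h import *
np.set_printoptions(precision=4,suppress=True)
o=telemetry.get_obs(); print(o["qpos"],o["tool_pos"],o["tool_rot"],o["time_s"],o["grip_width"],o["grasp_force"],o["force"])
E
```

```text
[ 11.3743  17.0954  28.3644 113.7087 -10.4479  51.2121 -22.2988] [ 0.4111 -0.3367  0.0247] [179.6965  -0.2792  22.4997] 10.55 0.06054040564564267 44.396380258485806 [-1.8725  3.1701  6.6077]
```

Call:
{"name": "drive_tool", "arguments": {
  "angular": [
    [0,0,0],
    [0,0,0],
    [0,0,0],
    [0,0,0],
    [0,0,0],
    [0,0,0],
    [0,0,0],
    [0,0,0.125],
    [0,0,0.125],
    [0,0,0.125]
  ],
  "delta_pos": [
    [0,0,-0.8],
    [0,0,-2.5],
    [0,0,-3.6],
    [0,0,-3.6],
    [0,0,-3.6],
    [0,0,-3.6],
    [0,0,-3.6],
    [0,0,0],
    [0,0,0],
    [0,0,0]
  ],
  "gripper": [5,5,5,5,5,5,5,5,5,5],
  "squeeze": 45
}}

```text
time_s: 11.55
tool_pos: [0.4092, -0.3363, 0.237]
tool_rot: [179.8, -0.4, 0.7]
force: [0.2, -0.2, -2.2]
grip_width: 0.0603
grasp_force: 44.1
```

Call:
{"name": "drive_tool", "arguments": {
  "angular": [
    [0,0,0],
    [0,0,0],
    [0,0,0],
    [0,0,0],
    [0,0,0],
    [0,0,0],
    [0,0,0],
    [0,0,0],
    [0,0,0],
    [0,0,0],
    [0,0,0],
    [0,0,0],
    [0,0,0],
    [0,0,0],
    [0,0,0],
    [0,0,0]
  ],
  "delta_pos": [
    [0.2,-2,0],
    [0.3,-3,0],
    [0.4,-4,0],
    [0.4,-4,0],
    [0.4,-4,0],
    [0.4,-4,0],
    [0.4,-4,0],
    [0.4,-4,0],
    [0.4,-4,0],
    [0.4,-4,0],
    [0.4,-4,0],
    [0.4,-4,0],
    [0.3,-3.2,0],
    [0.2,-2.5,0],
    [0.1,-1.5,0],
    [0,0,0]
  ],
  "gripper": [5,5,5,5,5,5,5,5,5,5,5,5,5,5,5,5]
}}

```text
time_s: 13.15
tool_pos: [0.4512, 0.1883, 0.2347]
tool_rot: [179.8, -0.3, 1.2]
force: [0.5, -0.5, -3.1]
grip_width: 0.0604
grasp_force: 44.1
```

```bash
python3 - <<'E'
from h import *
np.set_printoptions(precision=4,suppress=True)
o=telemetry.get_obs(); print(o["qpos"],o["tool_pos"],o["tool_rot"],o["time_s"],o["grip_width"],o["grasp_force"],o["force"])
p=shot("wrist","pics/w3.png"); np.save("w3.npy",p,allow_pickle=True); print(p["origin"],p["orientation"])
cv2.imwrite("pics/w3b.png",cv2.resize(cv2.imread("pics/w3.png"),None,fx=1.5,fy=1.5,interpolation=cv2.INTER_CUBIC))
E
```

```text
[ -21.0041   -1.06     -4.9299  105.4888    0.2373   75.3791 -114.8346] [0.4512 0.1883 0.2347] [179.7877  -0.3054   1.1588] 13.15 0.060411193404257386 44.098232729290885 [ 0.5464 -0.5143 -3.0866]
[0.521  0.1899 0.3833] [165.479   -0.1406 -88.8578]
```

View pics/w3b.png

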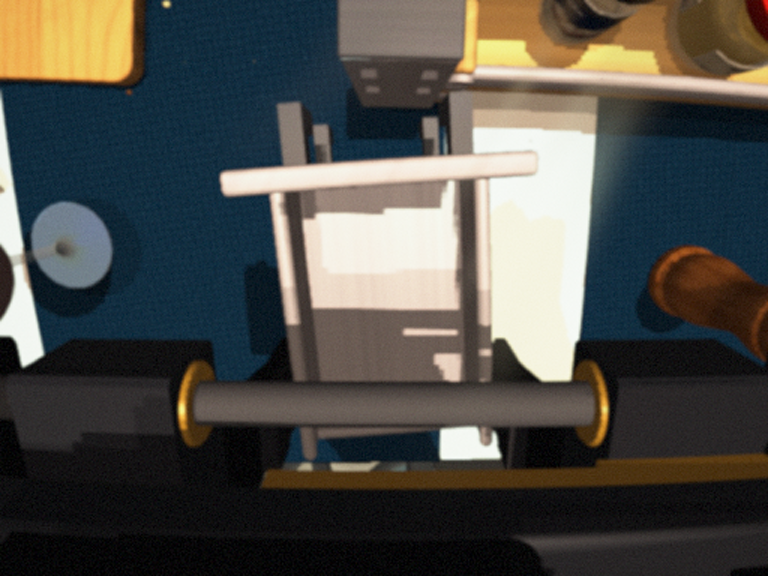

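```bash
cat > fit3.py <<'E'
from h import *
from scipy.optimize import least_squares
np.set_printoptions(precision=4,suppress=True)
p=np.load("w3.npy",allow_pickle=True).item()
px=lambda c:(np.array(c)+.5)/1.5-.5
cad=[((45,25,79),(222,176)),((45,-25,79),(535,153)),((55.5,17,66.5),(278,104)),((55.5,13,66.5),(302,104)),((55.5,-13,66.5),(447,92)),((55.5,-17,66.5),(472,92)),
((55.5,17,16.5),(314,126)),((55.5,13,16.5),(329,126)),((55.5,-13,16.5),(423,118)),((55.5,-17,16.5),(438,118)),((-45,30,17),(303,459)),((-45,-30,17),(492,445))]
def f(v):
    Rz=R.from_rotvec(v[3:])
    return np.ravel([proj(p,Rz.apply(np.array(X)/1e3)+v[:3])[0]-px(c) for X,c in cad])
s=least_squares(f,[.476,.188,.227,0,0,0],x_scale=[.01,.01,.01,.02,.02,.02],loss='soft_l1')
print(s.x[:3],R.from_rotvec(s.x[3:]).as_euler('xyz',degrees=True)); print(f(s.x).reshape(-1,2).round(1).tolist())
i=cv2.imread("pics/w3.png")[0:77,205:330]
cv2.imwrite("pics/w3c.png",cv2.resize(i,None,fx=6.4,fy=6.4,interpolation=cv2.INTER_CUBIC))
E
python3 fit3.py
```

```text
[0.4774 0.1902 0.2262] [ 1.5643 -0.1817  4.8042]
[[-2.7, -3.5], [3.2, -2.4], [-0.2, 1.0], [-1.0, -0.2], [1.5, 1.3], [-0.1, 0.5], [-0.1, 0.8], [-0.4, 0.1], [0.3, 1.2], [0.1, 0.7], [2.1, -1.8], [-0.9, -1.4]]
```

View pics/w3c.png

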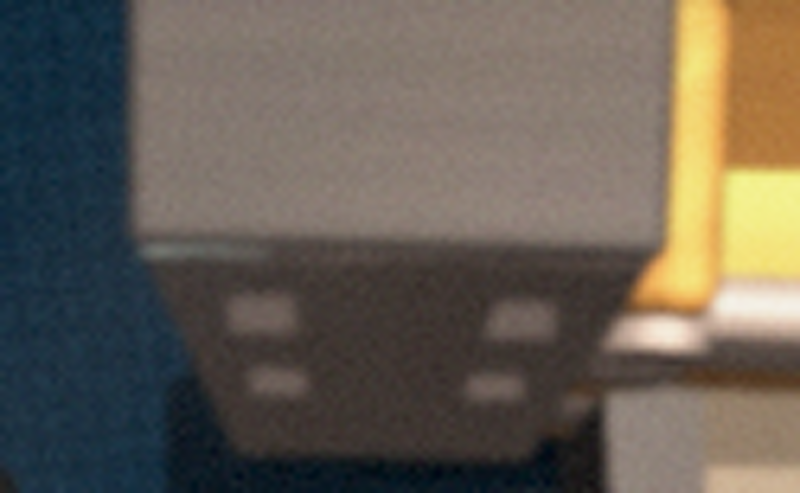

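```bash
cat >> fit3.py <<'E'
print("--- caddy without plate corners")
cad=cad[2:]
s=least_squares(f,[.476,.188,.227,0,0,0],x_scale=[.01,.01,.01,.02,.02,.02],loss='soft_l1'); cp=s.x
print(s.x[:3],R.from_rotvec(s.x[3:]).as_euler('xyz',degrees=True)); print(f(s.x).reshape(-1,2).round(1).tolist())
q6=lambda c:np.array([205+(c[0]+.5)/6.4-.5,(c[1]+.5)/6.4-.5])
C={('U',1):(228,298,295,335),('U',-1):(490,556,300,338),('L',1):(248,308,368,395),('L',-1):(468,524,375,398)}
pts=[((-54,25,169),(143,247),0),((-54,-25,169),(660,247),0),((-54,25,0),(238,455),0),((-54,-25,0),(540,458),0)]
for (r,sg),(l,rt,t,b) in C.items():
    zt,zb=(40.5,18.5) if r=='U' else (-9.5,-31.5)
    for (dy,z,c) in [(4,zt,(l,t)),(-4,zt,(rt,t)),(4,zb,(l,b)),(-4,zb,(rt,b))]: pts.append(((-54 if z==zt else -50,15*sg+dy,z),c,1))
def g(v):
    Rz=R.from_euler('z',v[2],degrees=True); r=[]
    for X,c,sl in pts:
        X=np.array(X,float)/1e3+[.054,0,0]; X[2]+=sl*v[3]
        r.append(proj(p,Rz.apply(X)+[v[0],v[1],0])[0]-q6(c))
    return np.ravel(r)
s=least_squares(g,[.565,.187,1,.1034],x_scale=[.01,.01,1,.01],loss='soft_l1'); print("post x y yaw z0",s.x); print(g(s.x).reshape(-1,2).round(1).tolist())
J=np.linalg.inv(s.jac.T@s.jac)*2*s.cost/36; print("sd",np.sqrt(np.diag(J)))
E
python3 fit3.py
```

```text
[0.4774 0.1902 0.2262] [ 1.5643 -0.1817  4.8042]
[[-2.7, -3.5], [3.2, -2.4], [-0.2, 1.0], [-1.0, -0.2], [1.5, 1.3], [-0.1, 0.5], [-0.1, 0.8], [-0.4, 0.1], [0.3, 1.2], [0.1, 0.7], [2.1, -1.8], [-0.9, -1.4]]
--- caddy without plate corners
[0.4773 0.1902 0.2268] [1.6019 0.07   4.7731]
[[-0.5, -0.0], [-1.2, -1.2], [1.7, 0.4], [0.3, -0.4], [-0.3, 0.8], [-0.5, 0.1], [0.4, 1.3], [0.1, 0.7], [1.7, -0.8], [-0.7, -0.4]]
post x y yaw z0 [0.5649 0.187  0.983  0.094 ]
[[-0.7, -0.1], [0.3, 0.3], [0.1, 0.1], [-2.1, -0.2], [-0.6, 2.7], [-0.3, 2.7], [1.1, -3.7], [0.5, -3.7], [0.6, 2.1], [1.4, 2.2], [-1.1, -4.0], [-1.1, -3.9], [-0.1, 2.0], [-0.1, 2.0], [1.1, -3.1], [0.4, -3.1], [0.4, 1.0], [1.0, 1.1], [-0.7, -3.4], [-0.8, -3.4]]
sd [0.0005 0.0003 1.1737 0.0053]
```

Call:
{"name": "drive_tool", "arguments": {
  "angular": [
    [0,0,0.066],
    [0,0,0],
    [0,0,0],
    [0,0,0],
    [0,0,0],
    [0,0,0],
    [0,0,0],
    [0,0,0],
    [0,0,0]
  ],
  "delta_pos": [
    [0,0,0],
    [0.5,0.18,2],
    [0,0,3],
    [0,0,3],
    [0,0,3],
    [0,0,2.2],
    [0,0,1.5],
    [0,0,0.5],
    [0,0,0]
  ],
  "gripper": [5,5,5,5,5,5,5,5,5],
  "squeeze": 50
}}

```text
time_s: 14.1
tool_pos: [0.4574, 0.1823, 0.0826]
tool_rot: [179.7, -0.3, -2.9]
force: [-0.1, -0.1, -2.0]
grip_width: 0.0605
grasp_force: 49.0
```

```bash
cat > st.py <<'E'
from h import *
import sys
np.set_printoptions(precision=4,suppress=True)
o=telemetry.get_obs(); print(o["qpos"],o["tool_pos"],o["tool_rot"],o["time_s"],o["grip_width"],o["grasp_force"],o["force"],o["wrist_torque"])
if len(sys.argv)>1:
    g=np.array([float(x) for x in sys.argv[1:4]]); Rt=R.from_euler('xyz',o["tool_rot"],degrees=True)
    print("delta cm",Rt.inv().apply(g-o["tool_pos"])*100)
    if len(sys.argv)>4: print("turn",(Rt.inv()*R.from_euler('xyz',[float(x) for x in sys.argv[4:7]],degrees=True)).as_rotvec())
E
python3 st.py 0.470 0.1858 0.0823 180 0 -2.6
```

```text
[ -20.7042    7.3197   -4.6431  115.2646    1.1494   57.3114 -118.8596] [0.4574 0.1823 0.0826] [179.7314  -0.2956  -2.9302] 14.1 0.06050781103210893 49.01232968642489 [-0.0668 -0.1206 -2.0084] [ 0.0847  0.2009 -0.0155]
delta cm [ 1.2391 -0.4163  0.0315]
turn [ 0.0047 -0.0051 -0.0058]
```

Call:
{"name": "drive_tool", "arguments": {
  "angular": [
    [0.004,-0.005,-0.005],
    [0,0,0],
    [0,0,0]
  ],
  "delta_pos": [
    [0.6,-0.42,0.03],
    [0.6,0,0],
    [0,0,0]
  ],
  "gripper": [5,5,5]
}}

```text
time_s: 14.4
tool_pos: [0.4716, 0.1878, 0.0837]
tool_rot: [-179.9, -0.2, -2.6]
force: [-0.0, 0.8, -1.9]
grip_width: 0.06
grasp_force: 49.0
```

```bash
python3 st.py .47 .1858 .0823; python3 - <<'E'
from h import *
p=shot("wrist","pics/w4.png"); np.save("w4.npy",p,allow_pickle=True); print(p["origin"],p["orientation"])
i=cv2.imread("pics/w4.png")[:200,90:410]
cv2.imwrite("pics/w4b.png",cv2.resize(i,None,fx=2.5,fy=2.5,interpolation=cv2.INTER_CUBIC))
E
```

```text
[ -20.5115    8.9162   -4.5227  113.2701    0.8579   57.6204 -118.    ] [0.4716 0.1878 0.0837] [-179.9181   -0.2094   -2.5637] 14.4 0.05998746175031175 49.010551271364875 [-0.008   0.7903 -1.8896] [-0.0289  0.2306 -0.0153]
delta cm [-0.156   0.2052  0.1436]
[0.54164073 0.18407266 0.23225862] [ 1.65375487e+02  1.53952676e-01 -9.25784640e+01]
```

View pics/w4b.png

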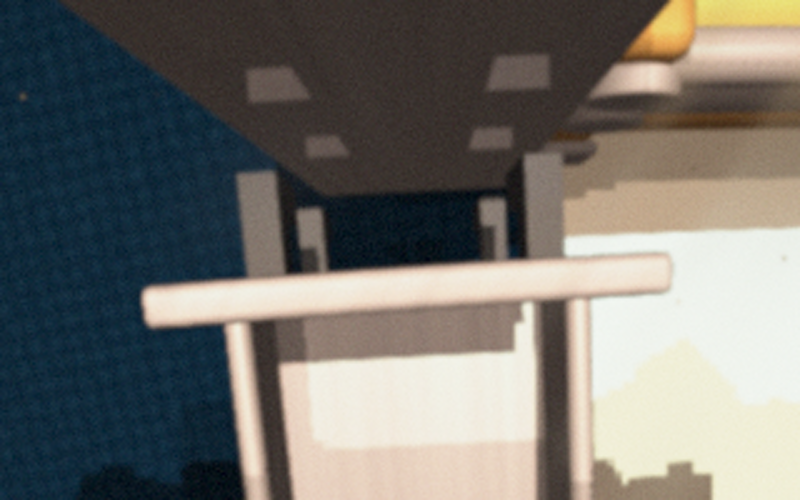

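```bash
cat > fit4.py <<'E'
from h import *
from scipy.optimize import least_squares
np.set_printoptions(precision=4,suppress=True)
p=np.load("w4.npy",allow_pickle=True).item()
px=lambda c:np.array([90+(c[0]+.5)/2.5-.5,(c[1]+.5)/2.5-.5])
o=telemetry.get_obs(); T=o["tool_pos"]
cad=[((55.5,17,66.5),(238,172)),((55.5,13,66.5),(278,170)),((55.5,-13,66.5),(524,154)),((55.5,-17,66.5),(562,154)),
((55.5,17,16.5),(299,209)),((55.5,13,16.5),(323,207)),((55.5,-13,16.5),(480,199)),((55.5,-17,16.5),(504,198))]
def f(v):
    Rz=R.from_rotvec(v[3:])
    return np.r_[np.ravel([proj(p,Rz.apply(np.array(X)/1e3)+v[:3])[0]-px(c) for X,c in cad]),v[4]*1000]
s=least_squares(f,[*(T+[.026,0,-.008]),0,0,0],x_scale=[.01,.01,.01,.02,.02,.02],loss='soft_l1')
print("caddy",s.x[:3],"rel TCP",s.x[:3]-T,R.from_rotvec(s.x[3:]).as_euler('xyz',degrees=True)); print(f(s.x)[:-1].reshape(-1,2).round(1).tolist())
C={(1,1):[(246,69),(292,67),(253,102),(310,98)],(1,-1):[(496,56),(550,54),(487,90),(549,88)],(-1,1):[(305,137),(336,135),(311,158),(347,155)],(-1,-1):[(480,129),(513,127),(470,151),(512,149)]}
for z0 in (None,.1034):
  pts=[]
  for (r,sg),cs in C.items():
    zt,zb=(40.5,18.5) if r>0 else (-9.5,-31.5)
    for c,(dy,z) in zip(cs,[(4,zt),(-4,zt),(4,zb),(-4,zb)]): pts.append(((0 if z==zt else 4,15*sg+dy,z),c))
  def g(v):
    Rz=R.from_euler('z',v[2],degrees=True)
    return np.ravel([proj(p,Rz.apply(np.array(X,float)/1e3)+[v[0],v[1],v[3] if z0 is None else z0])[0]-px(c) for X,c in pts])
  s=least_squares(g,[.565,.187,1,.1034],x_scale=[.01,.01,1,.01],loss='soft_l1'); print("post x y yaw z0",s.x,s.cost); print(g(s.x).reshape(-1,2).round(1).tolist())
E
python3 fit4.py
```

```text
caddy [0.4982 0.1886 0.0748] rel TCP [ 0.0274  0.0009 -0.0086] [ 2.0035 -0.016   0.6526]
[[0.5, -0.1], [-0.3, -0.4], [-0.0, 0.4], [-0.2, -0.3], [-0.3, 0.3], [-0.2, 0.5], [0.2, 0.0], [0.3, -0.1]]
post x y yaw z0 [ 0.5644  0.1872 -0.2746  0.097 ] 98.24077368725655
[[-11.0, 1.8], [-0.0, 0.7], [1.9, -8.4], [2.9, -8.2], [0.2, 1.3], [8.4, 1.2], [-1.5, -8.1], [-2.2, -8.1], [-4.4, 3.0], [2.3, 2.8], [0.1, -7.0], [2.3, -6.7], [-2.5, 2.8], [3.6, 2.9], [-1.0, -7.1], [-1.0, -6.9]]
post x y yaw z0 [ 0.5628  0.1872 -0.0721  0.1034] 109.90606156379035
[[-16.6, 2.5], [-3.6, 1.1], [-1.8, -7.7], [0.6, -7.7], [2.5, 1.1], [12.7, 0.8], [-0.1, -8.0], [0.6, -8.2], [-6.6, 4.7], [0.9, 4.3], [-1.6, -5.6], [1.3, -5.4], [-1.5, 4.1], [5.5, 4.1], [-0.2, -6.0], [0.4, -5.9]]
```

```bash
cat >> fit4.py <<'E'
print("----")
for mode in (0,1):
  pts=[]
  for (r,sg),cs in C.items():
    zb=18.5 if r>0 else -31.5
    q=[(4,4),(4,-4),(0,4),(0,-4)]
    for c,(x,dy) in list(zip(cs,q))[2*mode:]: pts.append(((x,15*sg+dy,zb),c))
  z0=None
  s=least_squares(g,[.565,.187,1,.1034],x_scale=[.01,.01,1,.01],loss='soft_l1'); print("post x y yaw z0",s.x,s.cost); print(g(s.x).reshape(-1,2).round(1).tolist())
E
python3 fit4.py | sed -n '/----/,$p'
```

```text
----
post x y yaw z0 [ 0.5642  0.1873 -0.1668  0.1043] 21.496337570799778
[[-0.4, 0.2], [6.7, -0.6], [-2.2, 0.4], [0.4, 0.4], [-4.0, 0.4], [0.2, 0.3], [0.0, 0.3], [0.9, 0.2], [0.1, -0.6], [5.1, -0.8], [-1.7, 0.0], [1.2, 0.3], [-4.5, -0.6], [-0.2, -0.5], [-0.2, -0.3], [0.4, -0.2]]
post x y yaw z0 [ 0.5646  0.1873 -0.2787  0.1025] 2.818170160521852
[[-0.9, 0.1], [1.2, 0.3], [-0.3, 0.3], [0.2, 0.2], [-1.1, -0.4], [1.6, -0.1], [-0.3, -0.6], [0.1, -0.4]]
```

Call:
{"name": "drive_tool", "arguments": {
  "angular": [
    [-0.017,0,0],
    [0,0,0],
    [0,0,0],
    [0,0,0],
    [0,0,0],
    [0,0,0],
    [0,0,0],
    [0,0,0]
  ],
  "delta_pos": [
    [0,0.18,0],
    [0,0,0],
    [0.3,-0.016,0],
    [0.3,-0.016,0],
    [0.3,-0.016,0],
    [0.3,-0.016,0],
    [0.3,-0.016,0],
    [0,0,0]
  ],
  "gripper": [5,5,5,5,5,5,5,5]
}}

```text
time_s: 15.25
tool_pos: [0.4851, 0.1859, 0.0827]
tool_rot: [179.1, -0.1, -2.5]
force: [-0.1, 0.6, -2.8]
grip_width: 0.0603
grasp_force: 49.0
```

```bash
python3 st.py
```

```text
[ -20.6077   10.691    -4.2359  111.32      1.946    58.3949 -118.3446] [0.4851 0.1859 0.0827] [179.0587  -0.0782  -2.5459] 15.25 0.06026830675479831 49.01285236361218 [-0.065   0.6408 -2.8433] [0.0641 0.2138 0.0226]
```

Call:
{"name": "drive_tool", "arguments": {
  "angular": [
    [0,0,0],
    [0,0,0],
    [0,0,0],
    [0,0,0],
    [0,0,0]
  ],
  "delta_pos": [
    [0.2,-0.01,0],
    [0.2,-0.01,0],
    [0.15,-0.01,0],
    [0.1,-0.005,0],
    [0,0,0]
  ],
  "gripper": [5,5,5,5,5]
}}

```text
time_s: 15.75
tool_pos: [0.4912, 0.186, 0.0826]
tool_rot: [179.1, -0.1, -2.5]
force: [0.5, -0.0, -2.8]
grip_width: 0.0602
grasp_force: 49.0
```

Call:
{"name": "drive_tool", "arguments": {
  "angular": [
    [0,0,0],
    [0,0,0],
    [0,0,0]
  ],
  "delta_pos": [
    [0.1,-0.005,0],
    [0.1,-0.005,0],
    [0,0,0]
  ],
  "gripper": [5,5,5]
}}

```text
time_s: 16.05
tool_pos: [0.4925, 0.1861, 0.0824]
tool_rot: [179.0, 0.0, -2.5]
force: [-2.5, 0.4, -1.9]
grip_width: 0.0602
grasp_force: 49.0
```

Call:
{"name": "drive_tool", "arguments": {
  "angular": [
    [0,0,0],
    [0,0,0],
    [0,0,0],
    [0,0,0],
    [0,0,0],
    [0,0,0]
  ],
  "delta_pos": [
    [-0.08,0,0],
    [0,0,0.25],
    [0,0,0.25],
    [0,0,0.25],
    [0,0,0.25],
    [0,0,0]
  ],
  "gripper": [5,5,5,5,5,5]
}}

```text
time_s: 16.65
tool_pos: [0.4921, 0.1857, 0.0721]
tool_rot: [179.0, -0.0, -2.5]
force: [-0.4, -0.1, -2.6]
grip_width: 0.06
grasp_force: 49.0
```

Call:
{"name": "drive_tool", "arguments": {
  "angular": [
    [0,0,0],
    [0,0,0],
    [0,0,0],
    [0,0,0]
  ],
  "delta_pos": [
    [0,0,0.2],
    [0,0,0.2],
    [0,0,0.1],
    [0,0,0]
  ],
  "gripper": [5,5,5,5]
}}

```text
time_s: 17.05
tool_pos: [0.4924, 0.1861, 0.0692]
tool_rot: [179.1, -0.1, -2.6]
force: [-5.2, -1.0, 7.9]
grip_width: 0.0601
grasp_force: 48.9
```

Call:
{"name": "drive_tool", "arguments": {
  "angular": [
    [0,0,0],
    [0,0,0],
    [0,0,0],
    [0,0,0]
  ],
  "delta_pos": [
    [0,0,0.25],
    [0,0,0.25],
    [0,0,0.2],
    [0,0,0]
  ],
  "gripper": [5,5,5,5],
  "squeeze": 60
}}

```text
time_s: 17.45
tool_pos: [0.4935, 0.1878, 0.0676]
tool_rot: [179.2, -0.2, -2.5]
force: [-17.5, -5.5, 38.8]
grip_width: 0.0599
grasp_force: 59.6
```

```bash
python3 st.py
```

```text
[ -20.4993   12.5682   -4.128   111.0365    2.009    56.6125 -118.1764] [0.4935 0.1878 0.0676] [179.2285  -0.204   -2.5365] 17.45 0.05991719518168383 59.577994582070914 [-17.4972  -5.5197  38.8181] [-0.2029  3.2666 -0.0923]
```

Call:
{"name": "drive_tool", "arguments": {
  "angular": [
    [0,0,0],
    [0,0,0],
    [0,0,0],
    [0,0,0],
    [0,0,0],
    [0,0,0],
    [0,0,0]
  ],
  "delta_pos": [
    [0,0,-0.4],
    [0,0,-0.2],
    [0,0,0],
    [0,0,0],
    [0,0,0],
    [0,0,0],
    [0,0,0]
  ],
  "gripper": [5,5,5,8,8.7,8.7,8.7]
}}

```text
time_s: 18.15
tool_pos: [0.4921, 0.1853, 0.066]
tool_rot: [179.0, -0.0, -2.6]
force: [-0.7, 0.2, 0.6]
grip_width: 0.0828
grasp_force: 0.0
```

```bash
python3 st.py
```

```text
[ -20.4594   12.6215   -4.0441  111.1818    2.1154   56.6839 -118.1331] [0.4921 0.1853 0.066 ] [179.0126  -0.0101  -2.5545] 18.15 0.08277836146438677 0.0 [-0.7394  0.1524  0.6207] [0.0647 0.096  0.0214]
```

Call:
{"name": "drive_tool", "arguments": {
  "angular": [
    [0,0,0],
    [0,0,0],
    [0,0,0],
    [0,0,0],
    [0,0,0],
    [0,0,0],
    [0,0,0]
  ],
  "delta_pos": [
    [0,0,-1],
    [0,0,-2.5],
    [0,0,-3.5],
    [0,0,-4],
    [0,0,-4],
    [-2,1.5,-3],
    [-2,1.5,0]
  ],
  "gripper": [8.7,8.7,8.7,8.7,8.7,8.7,8.7]
}}

```text
time_s: 18.85
tool_pos: [0.453, 0.1615, 0.2526]
tool_rot: [179.3, -0.5, -2.5]
force: [0.1, 0.8, -0.1]
grip_width: 0.0868
grasp_force: 0.0
```

```bash
python3 st.py; python3 - <<'E'
from h import *
np.set_printoptions(precision=4,suppress=True)
P={n:shot(n,f"pics/{n}1.png") for n in ["scene","side"]}
for t in ["table_glass","jar_mid","caddy_mid"]:
    r=[]
    for n in P:
        m=models.cut_out(P[n],t)
        for k in m[:2]:
            ys,xs=np.nonzero(k["pixels"]); print(t,n,round(k["p"],2),k["centre"],xs.min(),xs.max(),ys.min(),ys.max(),len(xs))
        if m: r.append(ray(P[n],m[0]["centre"]))
    if len(r)==2: print(tri(*r))
E
```

```text
[ -19.6115   -2.6189   -3.7091  104.944     0.7381   77.5023 -115.9755] [0.453  0.1615 0.2526] [179.272   -0.5389  -2.4965] 18.85 0.08680686769808114 0.0 [ 0.0957  0.7599 -0.1034] [0.0458 0.1381 0.0056]
table_glass side 0.67 [215.5, 168.3] 206 223 150 197 488
table_glass side 0.49 [249.5, 200.1] 232 256 182 211 384
jar_mid scene 0.57 [229.1, 202.3] 224 236 188 211 195
jar_mid scene 0.28 [223.8, 189.8] 198 292 128 251 3448
jar_mid side 0.7 [270.5, 191.5] 271 281 181 208 181
(array([0.5989, 0.1117, 0.1251]), [np.float64(2.310676991686798), np.float64(2.31067699168708)])
caddy_mid scene 0.94 [228.7, 237.4] 212 245 210 255 893
caddy_mid side 0.55 [245.4, 201.4] 232 257 182 210 404
(array([0.5215, 0.184 , 0.0666]), [np.float64(0.049683446121690844), np.float64(0.04968344612175188)])
```

```bash
python3 - <<'E'
from h import *
P={n:shot(n) for n in ["scene","side"]}
print(tri(ray(P["scene"],(165,275)),ray(P["side"],(215,166))), atz(P["side"],(217,195),0))
E
```

```text
(array([0.45889193, 0.44653262, 0.13366663]), [np.float64(0.7064327040500279), np.float64(0.7064327040500288)]) [0.45561727 0.42892699 0.        ]
```

Call:
{"name": "drive_tool", "arguments": {
  "angular": [
    [0,0,-0.145],
    [0,0,-0.145],
    [0,0,-0.145],
    [0,0,-0.145],
    [0,0,-0.145],
    [0,0,-0.145],
    [0,0,-0.145],
    [0,0,-0.145],
    [0,0,-0.145],
    [0,0,-0.145],
    [0,0,-0.145],
    [0,0,-0.145],
    [0,0,-0.145],
    [0,0,-0.145],
    [0,0,-0.145],
    [0,0,-0.145],
    [0,0,-0.145],
    [0,0,-0.145],
    [0,0,-0.145],
    [0,0,-0.145]
  ],
  "delta_pos": [
    [0,0,0],
    [0,0,0],
    [0,0,0],
    [0,0,0],
    [0,0,0],
    [0,0,0],
    [0,0,0],
    [0,0,0],
    [0,0,0],
    [0,0,0],
    [0,0,0],
    [0,0,0],
    [0,0,0],
    [0,0,0],
    [0,0,0],
    [0,0,0],
    [0,0,0],
    [0,0,0],
    [0,0,0],
    [0,0,0]
  ],
  "gripper": [8.7,8.7,8.7,8.7,8.7,8.7,8.7,8.7,8.7,8.7,8.7,8.7,8.7,8.7,8.7,8.7,8.7,8.7,8.7,8.7]
}}

```text
time_s: 21.35
tool_pos: [0.4511, 0.1608, 0.2467]
tool_rot: [-179.1, 0.2, 164.0]
force: [-0.5, 0.8, 0.6]
grip_width: 0.0872
grasp_force: 0.0
```

```bash
python3 st.py .47 .14 .235 180 0 180.8
```

```text
[-22.9485  -2.3812  -0.4819 105.4025   0.8781  77.3865  50.3635] [0.4511 0.1608 0.2467] [-179.0646    0.2432  163.9902] 21.35 0.08724280115209739 0.0 [-0.5305  0.8308  0.5933] [ 0.1307 -0.0517  0.0042]
delta cm [-2.3853 -1.4554  1.1998]
turn [-0.0168  0.0018 -0.2934]
```

Call:
{"name": "drive_tool", "arguments": {
  "angular": [
    [-0.008,0,-0.147],
    [-0.008,0,-0.147],
    [0,0,0],
    [0,-0.122,0],
    [0,-0.122,0],
    [0,-0.122,0],
    [0,-0.122,0],
    [0,-0.122,0],
    [0,0,0],
    [0,0,0]
  ],
  "delta_pos": [
    [0,0,0],
    [0,0,0],
    [-4,-2,1],
    [0,0,0],
    [0,0,0],
    [0,0,0],
    [0,0,0],
    [0,0,0],
    [0,0,0],
    [0,0,0]
  ],
  "gripper": [8.7,8.7,8.7,8.7,8.7,8.7,8.7,8.7,8.7,8.7]
}}

```text
time_s: 22.35
tool_pos: [0.5046, 0.1464, 0.2269]
tool_rot: [-179.2, 33.1, -179.5]
force: [0.8, -1.6, 0.7]
grip_width: 0.0869
grasp_force: 0.0
```

```bash
python3 st.py; python3 - <<'E'
from h import *
p=shot("wrist","pics/w5.png"); np.save("w5.npy",p,allow_pickle=True); print(p["origin"],p["orientation"])
cv2.imwrite("pics/w5b.png",cv2.resize(cv2.rotate(cv2.imread("pics/w5.png"),cv2.ROTATE_180)[90:],None,fx=1.5625,fy=1.5625,interpolation=cv2.INTER_CUBIC))
for t in ["jar_mid","squat_jar_1"]:
  for k in models.cut_out(p,t)[:2]:
    ys,xs=np.nonzero(k["pixels"]); print(t,round(k["p"],2),k["centre"],xs.min(),xs.max(),ys.min(),ys.max())
E
```

```text
[-11.7599 -17.1926 -15.3363 126.4075  16.1138  41.7976  53.2683] [0.5046 0.1464 0.2269] [-179.2286   33.078  -179.5494] 22.35 0.08687793276493537 0.0 [ 0.7615 -1.6208  0.6608] [ 0.0378  0.5723 -0.0425]
[0.36601019 0.14687524 0.31306907] [132.05727333   0.57196585  90.01301367]
jar_mid 0.89 [203.0, 216.9] 178 225 169 254
jar_mid 0.33 [209.2, 184.2] 0 349 111 325
squat_jar_1 0.96 [115.0, 212.7] 75 150 168 253
squat_jar_1 0.89 [38.8, 202.7] 0 75 168 225
```

View pics/w5b.png

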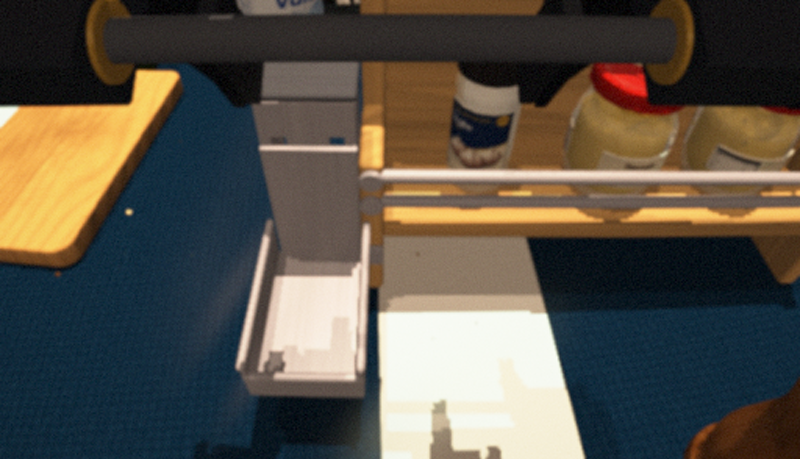

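```bash
cat > fit5.py <<'E'
from h import *
from scipy.optimize import least_squares
np.set_printoptions(precision=4,suppress=True)
p=np.load("w5.npy",allow_pickle=True).item()
px=lambda c:np.array([511-((c[0]+.5)/1.5625-.5),383-(90+(c[1]+.5)/1.5625-.5)])
cad=[((42,25,79),(261,149)),((42,-25,79),(357,149)),((-45,30,17),(240,368)),((-45,-30,17),(366,368)),((-45,30,-17),(246,396)),((-45,-30,-17),(364,396))]
def f(v):
    Rz=R.from_rotvec(v[3:])
    return np.ravel([proj(p,Rz.apply(np.array(X)/1e3)+v[:3])[0]-px(c) for X,c in cad])
s=least_squares(f,[.519,.187,.0624,0,0,0],x_scale=[.01,.01,.01,.02,.02,.02],loss='soft_l1')
print("caddy",s.x[:3],R.from_rotvec(s.x[3:]).as_euler('xyz',degrees=True)); print(f(s.x).reshape(-1,2).round(1).tolist())
h=np.array([.5188,.187,.0624,0,0,np.radians(.6)]); print("home resid",f(h).reshape(-1,2).round(1).tolist())
m=models.cut_out(p,"jar_mid") if 0 else None
q=eyes.read_camera("wrist"); k=models.cut_out(q,"jar_mid")[0]["pixels"]
for v in range(175,255,8):
    u=np.nonzero(k[v])[0]
    if len(u)<20: continue
    L=[]
    for e in (u.min()-.5,u.max()+.5,(u.min()+u.max())/2):
        o,d=ray(q,(e,v)); t=(.605-o[0])/d[0]; L.append(o+d*t)
    print(v,u.min(),u.max(),"y",L[0][1].round(4),L[1][1].round(4),"mid",L[2].round(4))
o,d=ray(q,(203,216))
E
python3 fit5.py; python3 st.py
```

```text
caddy [0.5204 0.1892 0.0587] [ 3.6256 -0.1186  2.972 ]
[[0.5, 0.6], [-0.7, -0.7], [0.4, 0.1], [0.1, 0.4], [-1.4, -0.5], [0.4, 0.1]]
home resid [[2.6, 2.1], [1.0, 2.1], [2.2, 0.7], [1.3, 0.0], [-2.5, -0.1], [-1.1, -0.7]]
183 187 221 y 0.0697 0.1053 mid [0.605  0.0875 0.0838]
191 185 222 y 0.0695 0.1072 mid [0.605  0.0884 0.0948]
199 183 222 y 0.0692 0.1082 mid [0.605  0.0888 0.1053]
207 181 221 y 0.069 0.1081 mid [0.605  0.0886 0.1154]
215 179 220 y 0.0688 0.108 mid [0.605  0.0885 0.1251]
223 178 218 y 0.0695 0.107 mid [0.605  0.0883 0.1344]
231 181 218 y 0.0738 0.1079 mid [0.605  0.0909 0.1433]
239 182 217 y 0.0761 0.1078 mid [0.605  0.092  0.1519]
247 182 216 y 0.0775 0.1077 mid [0.605  0.0926 0.1601]
[-12.0294 -17.2294 -15.1644 126.3494  16.1161  41.6956  53.211 ] [0.5052 0.148  0.2283] [-179.4227   33.2393 -179.5588] 22.6 0.08669078998093185 0.0 [ 1.612  -0.631   0.4863] [ 0.2072  0.627  -0.0096]
```

```bash
cat > edge.py <<'E'
from h import *
np.set_printoptions(precision=4,suppress=True)
p=np.load("w5.npy",allow_pickle=True).item()
g=cv2.rotate(p["pixels"],cv2.ROTATE_180).astype(float).mean(2); g=cv2.GaussianBlur(g,(0,0),.7)
def line(x0,x1,y0,y1,mode):
    xs=np.arange(x0,x1); ys=[]
    for x in xs:
        c=g[y0:y1,x]; w=c-np.median(c) if mode=="peak" else np.abs(np.gradient(c))
        if mode=="down": w=np.maximum(-np.gradient(c),0)
        if mode=="up": w=np.maximum(np.gradient(c),0)
        w=np.maximum(w-.4*w.max(),0); ys.append(y0+(w*np.arange(y1-y0)).sum()/w.sum())
    ys=np.array(ys)
    for _ in range(4):
        k=np.polyfit(xs,ys,1); r=ys-np.polyval(k,xs); ok=abs(r)<max(.4,1.5*np.median(abs(r))); xs,ys=xs[ok],ys[ok]
    return k[0],np.polyval(k,(x0+x1)/2),r.std(),len(xs)
def pr(a,b,pose):
    o=[]
    Rz=R.from_euler('xyz',pose[3:],degrees=True)
    for X in (a,b):
        u=proj(p,Rz.apply(np.array(X)/1e3)+pose[:3])[0]; o.append(np.array([511,383])-u)
    d=o[1]-o[0]; return d[1]/d[0],(o[0]+o[1])[1]/2,o
H=[.5188,.187,.0624,0,0,.6]; PF=[.5645,.1873,.1034,0,0,.6]
for nm,box,mode,a,b,ps in [("plate",(172,224,179,191),"peak",(43.5,25,79),(43.5,-25,79),H),("wallbot",(162,230,338,350),"down",(-45,30,-17),(-45,-30,-17),H),("walltop",(165,228,326,336),"down",(-45,30,5),(-45,-30,5),H),("posttop",(168,225,148,160),"abs",(0,25,65.6),(0,-25,65.6),PF)]:
    print(nm,line(*box,mode),pr(a,b,ps)[:2])
    for d,n in (((0,0,0,2,0,0),"roll2"),((0,0,0,0,0,2),"yaw2")): print("   ",n,pr(a,b,np.array(ps)+d)[0]-pr(a,b,ps)[0])
E
python3 edge.py
```

```text
plate (np.float64(0.013195084575624457), np.float64(184.47748258374904), np.float64(0.027765020040753017), 52) (np.float64(0.00032250765761413484), np.float64(181.81964572526505))
    roll2 0.02630722197147824
    yaw2 -0.02294960199005129
wallbot (np.float64(0.022837697231264942), np.float64(343.43292227174055), np.float64(0.09371749182272764), 68) (np.float64(0.007856183541408596), np.float64(343.6439616287422))
    roll2 0.014157979602376613
    yaw2 -0.03496470980971163
walltop (np.float64(0.01722676239098609), np.float64(333.0612195600181), np.float64(0.08345602709244765), 46) (np.float64(0.007934661862715025), np.float64(332.0045474295226))
    roll2 0.014837996295121001
    yaw2 -0.03424469481960869
posttop (np.float64(0.011573222640844177), np.float64(152.6770431367454), np.float64(0.14185060258666884), 41) (np.float64(-0.0011096987343406659), np.float64(151.9401386560779))
    roll2 0.028530950285560016
    yaw2 -0.020538331067350316
```

```bash
python3 st.py .563 .087 .228 180 37 180.8
```

```text
[-12.0294 -17.2294 -15.1644 126.3494  16.1161  41.6956  53.211 ] [0.5052 0.148  0.2283] [-179.4227   33.2393 -179.5588] 22.6 0.08669078998093185 0.0 [ 1.612  -0.631   0.4863] [ 0.2072  0.627  -0.0096]
delta cm [-4.7779 -6.1081  3.2255]
turn [-0.0137 -0.0657 -0.0048]
```

Call:
{"name": "drive_tool", "arguments": {
  "angular": [
    [0,0,0],
    [-0.01,-0.03,0],
    [0,-0.035,0],
    [0,0,0]
  ],
  "delta_pos": [
    [-2,-2,1.3],
    [-2,-2,1.2],
    [-0.8,-2.1,0.7],
    [0,0,0]
  ],
  "gripper": [7,6.2,6.2,6.2]
}}

```text
time_s: 23.0
tool_pos: [0.5627, 0.0839, 0.2264]
tool_rot: [-179.9, 36.8, -179.7]
force: [-0.5, 0.3, -0.1]
grip_width: 0.0651
grasp_force: 0.0
```

```bash
python3 st.py .563 .087 .228 180 37 180.8;  python3 st.py .617 .087 .156 180 37 180.8 | tail -2; python3 - <<'E'
from h import *
q=shot("wrist")
for k in models.cut_out(q,"jar_mid")[:2]:
    k,pp=k["pixels"],k["p"]
    print(pp)
    for v in range(120,380,12):
        u=np.nonzero(k[v])[0]
        if len(u)<10: continue
        o,d=ray(q,((u.min()+u.max())/2,v)); t=(.61-o[0])/d[0]; print(v,u.min(),u.max(),(o+d*t).round(4))
E
```

```text
[ -9.6537 -14.2167  -6.952  126.2241  15.2636  33.2862  63.1211] [0.5627 0.0839 0.2264] [-179.8792   36.8231 -179.717 ] 23.0 0.0650885407399379 0.0 [-0.5257  0.2802 -0.0599] [0.0863 0.7236 0.022 ]
delta cm [-0.1185  0.3144 -0.1076]
turn [-0.0075 -0.0031 -0.0072]
delta cm [-0.1258  0.3067  8.8924]
turn [-0.0075 -0.0031 -0.0072]
0.73
132 242 287 [0.61   0.0859 0.0808]
144 241 288 [0.61   0.0859 0.0963]
156 240 289 [0.61   0.0858 0.1107]
168 240 290 [0.61   0.0861 0.1241]
180 239 291 [0.61   0.0861 0.1368]
192 239 291 [0.61   0.086  0.1487]
204 238 292 [0.61   0.0859 0.1599]
216 238 293 [0.61   0.0862 0.1705]
228 239 292 [0.61   0.0862 0.1805]
0.48
120 0 375 [0.61   0.0155 0.0641]
132 0 379 [0.61   0.0198 0.0808]
144 0 453 [0.61   0.0536 0.0963]
156 0 458 [0.61   0.0566 0.1107]
168 0 465 [0.61   0.0603 0.1242]
180 0 463 [0.61   0.0602 0.1368]
192 0 454 [0.61   0.0575 0.1487]
204 0 446 [0.61   0.0554 0.16  ]
216 0 362 [0.61   0.0262 0.1707]
228 11 363 [0.61   0.0319 0.1808]
240 135 366 [0.61   0.076  0.1901]
252 137 369 [0.61   0.0779 0.1992]
288 190 334 [0.61   0.0838 0.224 ]
300 187 337 [0.61   0.0838 0.2315]
312 182 340 [0.61   0.0832 0.2388]
324 168 184 [0.61   0.0343 0.2463]
```

Call:
{"name": "drive_tool", "arguments": {
  "angular": [
    [-0.007,0,-0.007],
    [0,0,0],
    [0,0,0],
    [0,0,0],
    [0,0,0],
    [0,0,0]
  ],
  "delta_pos": [
    [-0.1,0.2,0.9],
    [0,0,2.5],
    [0,0,2.5],
    [0,0,2],
    [0,0,1],
    [0,0,0]
  ],
  "gripper": [6.2,6.2,6.2,6.2,6.2,6.2],
  "squeeze": 15
}}

```text
time_s: 23.7
tool_pos: [0.6163, 0.0908, 0.1549]
tool_rot: [-179.9, 36.8, -178.8]
force: [0.5, 0.2, 0.2]
grip_width: 0.0621
grasp_force: 0.0
```

```bash
python3 st.py .617 .086 .156 180 37 180.8
```

```text
[ -7.628   -2.0362  -8.0453 124.8407  22.2373  22.889   57.4926] [0.6163 0.0908 0.1549] [-179.9134   36.757  -178.8202] 23.7 0.06205343859518169 0.0 [0.5302 0.2368 0.1652] [0.0302 0.714  0.0148]
delta cm [-0.1131 -0.4796 -0.0568]
turn [ 0.0025 -0.0042  0.0053]
```

Call:
{"name": "drive_tool", "arguments": {
  "angular": [
    [0,0,0],
    [0,0,0],
    [0,0,0],
    [0,0,0],
    [0,0,0],
    [0,0,0],
    [0,0,0],
    [0,0,0]
  ],
  "delta_pos": [
    [0,-0.4,0],
    [0,0,0],
    [0,0,0],
    [0,0,0],
    [0,0,0],
    [0,0,0],
    [0,0,0],
    [0,0,0]
  ],
  "gripper": [6.2,5.5,4.8,4.3,3.5,3,3,3],
  "squeeze": 20
}}

```text
time_s: 24.5
tool_pos: [0.617, 0.0863, 0.1571]
tool_rot: [-180.0, 37.0, -178.9]
force: [-0.9, 0.1, 1.3]
grip_width: 0.0402
grasp_force: 20.0
```

```bash
python3 st.py
```

```text
[ -7.403   -2.3283  -7.6807 124.93    21.5275  22.707   58.5734] [0.617  0.0863 0.1571] [-179.9537   36.9675 -178.8953] 24.5 0.040171894988827436 19.991387147383648 [-0.9443  0.1256  1.3216] [0.1515 0.5291 0.0157]
```

Call:
{"name": "drive_tool", "arguments": {
  "angular": [
    [0,0,0],
    [0,0,0],
    [0,0,0],
    [0,0,0],
    [0,0,0],
    [0,0,0]
  ],
  "delta_pos": [
    [-0.6,0,-0.8],
    [-0.55,0,-1.15],
    [-0.55,0,-1.15],
    [-0.55,0,-1.15],
    [-0.55,0,-1.15],
    [0,0,0]
  ],
  "gripper": [3,3,3,3,3,3],
  "squeeze": 30
}}

```text
time_s: 25.1
tool_pos: [0.6077, 0.0864, 0.2201]
tool_rot: [180.0, 37.2, -178.9]
force: [0.4, -0.3, -0.5]
grip_width: 0.0404
grasp_force: 30.0
```

```bash
python3 st.py
```

```text
[ -8.266   -8.0348  -6.7962 122.1845  15.15    30.3711  65.1046] [0.6077 0.0864 0.2201] [ 179.985    37.1963 -178.9387] 25.1 0.040428320529203726 29.994284384767695 [ 0.4314 -0.2854 -0.5349] [0.1366 0.8693 0.034 ]
```

Call:
{"name": "drive_tool", "arguments": {
  "angular": [
    [0,0,0],
    [0,0,0],
    [0,0,0],
    [0,0,0],
    [0,0,0],
    [0,0,0],
    [0,0,0],
    [0,0,0],
    [0,0,0],
    [0,0,0]
  ],
  "delta_pos": [
    [1.4,0,-1.05],
    [1.8,0,-1.35],
    [1.8,0,-1.35],
    [1.2,0,-0.9],
    [0.7,0.5,-0.5],
    [0,2,0],
    [0,2.8,0],
    [0,2.8,0],
    [0,1.9,0],
    [0,0,0]
  ],
  "gripper": [3,3,3,3,3,3,3,3,3,3]
}}

```text
time_s: 26.1
tool_pos: [0.5305, 0.1912, 0.2111]
tool_rot: [-179.9, 36.6, -178.6]
force: [-1.0, 0.2, -1.0]
grip_width: 0.0401
grasp_force: 30.0
```

```bash
python3 st.py .522 .1868 .15 180 37 180.8; python3 - <<'E'
from h import *
np.set_printoptions(precision=4,suppress=True)
q=shot("wrist"); P={n:shot(n) for n in ["scene","side"]}
k=models.cut_out(q,"jar_mid")
if k:
    k=k[0]["pixels"]
    for v in range(60,380,12):
        u=np.nonzero(k[v])[0]
        if len(u)<10: continue
        o,d=ray(q,((u.min()+u.max())/2,v)); t=(.519-o[0])/d[0]; print(v,u.min(),u.max(),(o+d*t).round(4))
for t in ["jar_mid","caddy_mid","caddy_floor"]:
    r=[]
    for n in P:
        m=models.cut_out(P[n],t)
        for z in m[:1]:
            ys,xs=np.nonzero(z["pixels"]); print(t,n,round(z["p"],2),z["centre"],xs.min(),xs.max(),ys.min(),ys.max(),len(xs)); r.append(ray(P[n],z["centre"]))
    if len(r)==2: print(tri(*r))
E
```

```text
[ -8.5812 -12.1808 -23.0391 125.7137  23.2958  35.7649  43.3956] [0.5305 0.1912 0.2111] [-179.8576   36.5943 -178.6497] 26.1 0.040103581948184384 29.995826611993834 [-1.0275  0.1696 -1.0192] [0.0696 0.8375 0.0177]
delta cm [ 4.3361 -0.4125  4.3965]
turn [ 0.0033 -0.0071  0.0077]
120 239 285 [0.519  0.1907 0.1221]
132 232 292 [0.519  0.1907 0.1336]
144 230 295 [0.519  0.191  0.1444]
156 228 295 [0.519  0.1904 0.1544]
168 227 296 [0.519  0.1904 0.1638]
180 226 298 [0.519  0.1907 0.1726]
192 225 299 [0.519  0.1907 0.1809]
204 224 299 [0.519  0.1905 0.1887]
216 223 300 [0.519  0.1905 0.196 ]
228 222 300 [0.519  0.1902 0.203 ]
240 222 300 [0.519  0.1903 0.2096]
252 221 302 [0.519  0.1905 0.2159]
288 220 304 [0.519  0.1907 0.2331]
300 240 285 [0.519  0.1909 0.2384]
jar_mid scene 0.65 [168.7, 274.5] 147 184 246 321 1769
jar_mid side 0.63 [243.0, 181.3] 240 251 162 189 232
(array([0.5578, 0.3927, 0.0512]), [np.float64(18.78779172873418), np.float64(18.78779172873426)])
caddy_mid scene 0.67 [227.5, 240.1] 212 245 214 255 801
caddy_mid side 0.8 [247.4, 204.1] 232 257 182 209 383
(array([0.5287, 0.184 , 0.0529]), [np.float64(0.8612019312011041), np.float64(0.8612019312011009)])
caddy_floor scene 0.73 [226.6, 240.0] 213 244 215 253 710
caddy_floor side 0.65 [248.7, 201.3] 232 257 184 210 372
(array([0.5321, 0.1882, 0.0587]), [np.float64(5.709403900559603), np.float64(5.709403900559547)])
```

Call:
{"name": "drive_tool", "arguments": {
  "angular": [
    [0,0,0.004],
    [0,0,0.003],
    [0,0,0],
    [0,0,0],
    [0,0,0],
    [0,0,0]
  ],
  "delta_pos": [
    [0.7,-0.41,-0.5],
    [1.0,0,1.3],
    [1.0,0,1.4],
    [0.9,0,1.2],
    [0.6,0,0.8],
    [0,0,0]
  ],
  "gripper": [3,3,3,3,3,3]
}}

```text
time_s: 27.2
tool_pos: [0.5203, 0.1821, 0.1502]
tool_rot: [-180.0, 36.4, -179.4]
force: [0.2, -0.8, -2.1]
grip_width: 0.0399
grasp_force: 30.0
```

```bash
python3 st.py .522 .1868 .1365 180 37 180.8;  python3 - <<'E'
from h import *
q=shot("wrist","pics/w6.png"); np.save("w6.npy",q,allow_pickle=True)
k=models.cut_out(q,"jar_mid")
if k:
    k=k[0]["pixels"]
    for v in range(60,300,20):
        u=np.nonzero(k[v])[0]
        if len(u)<10: continue
        o,d=ray(q,((u.min()+u.max())/2,v)); t=(.519-o[0])/d[0]; print(v,u.min(),u.max(),(o+d*t).round(4))
# predicted caddy wall tops in image, and brightness profile along the row through them
for x in (-40,-20):
    uv=proj(q,[[.5188+x/1e3,.187+s*.0285-.0002,.0624+.017] for s in (1,-1)]); print(x,uv.round(1).tolist())
    v=int(round(uv[:,1].mean())); g=q["pixels"][v].mean(1).astype(int); 
    for a in uv[:,0]: print(v,int(a)-14,g[int(a)-14:int(a)+15].tolist())
E
```

```text
[ -6.163   -9.1328 -26.1785 130.909   30.9878  29.3991  33.9773] [0.5203 0.1821 0.1502] [-179.9579   36.3826 -179.3691] 27.2 0.03992488911517942 29.99384254715096 [ 0.2229 -0.7654 -2.1405] [ 0.0981  0.8943 -0.0401]
delta cm [0.6745 0.4673 1.2061]
turn [-0.0025 -0.0108 -0.0024]
120 237 286 [0.519  0.1816 0.0478]
140 231 293 [0.519  0.182  0.0682]
160 228 296 [0.519  0.1819 0.0864]
180 226 298 [0.519  0.1819 0.1026]
200 225 300 [0.519  0.1822 0.1172]
220 223 299 [0.519  0.1814 0.1305]
240 223 301 [0.519  0.1819 0.1426]
-40 [[325.6, 97.7], [218.1, 96.6]]
97 311 [78, 75, 60, 59, 56, 64, 57, 59, 60, 66, 62, 69, 74, 83, 82, 81, 75, 75, 66, 52, 45, 39, 47, 43, 39, 34, 38, 36, 42]
97 204 [237, 237, 236, 238, 241, 241, 238, 237, 238, 238, 234, 213, 140, 84, 82, 83, 84, 77, 74, 62, 62, 60, 61, 60, 63, 75, 81, 78, 80]
-20 [[320.2, 127.1], [221.2, 126.3]]
127 306 [187, 166, 122, 76, 57, 59, 61, 64, 56, 61, 60, 67, 74, 80, 82, 79, 76, 67, 56, 43, 37, 42, 42, 31, 43, 42, 45, 41, 40]
127 207 [122, 112, 121, 115, 117, 119, 115, 113, 119, 116, 115, 102, 84, 79, 77, 79, 81, 76, 73, 59, 62, 58, 56, 67, 71, 84, 89, 102, 132]
```

Call:
{"name": "drive_tool", "arguments": {
  "angular": [
    [0,0,0],
    [0,0,0],
    [0,0,0],
    [0,0,0],
    [0,0,0],
    [0,0,0]
  ],
  "delta_pos": [
    [0,0.47,0],
    [0,0,0],
    [0.24,0,0.32],
    [0.18,0,0.24],
    [0.15,0,0.2],
    [0,0,0]
  ],
  "gripper": [3,3,3,3,3,3]
}}

```text
time_s: 27.9
tool_pos: [0.5214, 0.1877, 0.1419]
tool_rot: [180.0, 36.5, -179.4]
force: [-0.2, -0.6, -1.5]
grip_width: 0.0403
grasp_force: 30.0
```

```bash
python3 st.py .522 .1868 .1365 180 37 180.8
```

```text
[ -5.7633  -7.8657 -27.4248 131.0345  33.6773  28.718   30.7225] [0.5214 0.1877 0.1419] [ 179.9555   36.4996 -179.3962] 27.9 0.040347587559926734 29.993751922805814 [-0.241  -0.5835 -1.451 ] [ 0.0754  0.8529 -0.0217]
delta cm [ 0.2738 -0.0872  0.4747]
turn [-0.0013 -0.0087 -0.0027]
```

Now lower in small steps, watching the force.

Call:
{"name": "drive_tool", "arguments": {
  "angular": [
    [0,0,0],
    [0,0,0],
    [0,0,0]
  ],
  "delta_pos": [
    [0.12,0,0.16],
    [0.12,0,0.16],
    [0,0,0]
  ],
  "gripper": [3,3,3]
}}

```text
time_s: 28.2
tool_pos: [0.5215, 0.1879, 0.1383]
tool_rot: [179.9, 36.5, -179.4]
force: [0.7, 0.9, -1.1]
grip_width: 0.041
grasp_force: 30.0
```

Call:
{"name": "drive_tool", "arguments": {
  "angular": [
    [0,0,0],
    [0,0,0]
  ],
  "delta_pos": [
    [0.12,0,0.16],
    [0,0,0]
  ],
  "gripper": [3,3]
}}

```text
time_s: 28.4
tool_pos: [0.5215, 0.1879, 0.1364]
tool_rot: [179.9, 36.5, -179.4]
force: [0.2, -0.4, -1.2]
grip_width: 0.0403
grasp_force: 30.0
```

Call:
{"name": "drive_tool", "arguments": {
  "angular": [
    [0,0,0],
    [0,0,0]
  ],
  "delta_pos": [
    [0.09,0,0.12],
    [0,0,0]
  ],
  "gripper": [3,3]
}}

```text
time_s: 28.6
tool_pos: [0.5218, 0.1881, 0.1353]
tool_rot: [179.9, 36.6, -179.4]
force: [1.0, 0.1, -0.8]
grip_width: 0.0401
grasp_force: 30.0
```

Call:
{"name": "drive_tool", "arguments": {
  "angular": [
    [0,0,0],
    [0,0,0]
  ],
  "delta_pos": [
    [0.09,0,0.12],
    [0,0,0]
  ],
  "gripper": [3,3]
}}

```text
time_s: 28.8
tool_pos: [0.5227, 0.1882, 0.1353]
tool_rot: [179.9, 36.7, -179.4]
force: [-2.4, -1.5, 6.0]
grip_width: 0.0399
grasp_force: 30.0
```

Call:
{"name": "drive_tool", "arguments": {
  "angular": [
    [0,0,0],
    [0,0,0],
    [0,0,0],
    [0,0,0],
    [0,0,0],
    [0,0,0],
    [0,0,0]
  ],
  "delta_pos": [
    [-0.05,0,-0.06],
    [0,0,0],
    [0,0,0],
    [0,0,0],
    [0,0,0],
    [0,0,0],
    [0,0,0]
  ],
  "gripper": [3,4.1,4.5,5,5.5,6,6.2],
  "squeeze": 8
}}

```text
time_s: 29.5
tool_pos: [0.5216, 0.1879, 0.1343]
tool_rot: [179.9, 36.5, -179.4]
force: [0.8, 0.1, -0.3]
grip_width: 0.0595
grasp_force: 0.0
```

```bash
python3 st.py;  python3 - <<'E'
from h import *
q=shot("wrist","pics/w7.png")
k=models.cut_out(q,"jar_mid")
if k:
    k=k[0]["pixels"]
    for v in range(60,300,24):
        u=np.nonzero(k[v])[0]
        if len(u)<10: continue
        o,d=ray(q,((u.min()+u.max())/2,v)); t=(.519-o[0])/d[0]; print(v,u.min(),u.max(),(o+d*t).round(4))
E
```

```text
[ -5.3914  -7.0641 -27.9778 131.4468  35.6144  27.9367  28.674 ] [0.5216 0.1879 0.1343] [ 179.9277   36.5453 -179.4053] 29.5 0.059511016293063705 0.0 [ 0.8066  0.1203 -0.3484] [ 0.1097  0.6964 -0.0064]
132 233 293 [0.519  0.1885 0.0462]
156 228 297 [0.519  0.1881 0.0685]
180 226 299 [0.519  0.188  0.0879]
204 223 300 [0.519  0.1874 0.105 ]
228 221 301 [0.519  0.1871 0.1204]
252 219 303 [0.519  0.1871 0.1342]
```

Call:
{"name": "drive_tool", "arguments": {
  "angular": [
    [0,0,0],
    [0,0,0],
    [0,0,0],
    [0,0,0],
    [0,0,0]
  ],
  "delta_pos": [
    [0,0,-1],
    [0,0,-1.5],
    [0,0,-1.5],
    [0,0,-1.5],
    [0,0,0]
  ],
  "gripper": [6.2,6.2,6.2,6.2,6.2]
}}

```text
time_s: 30.1
tool_pos: [0.4893, 0.1883, 0.1806]
tool_rot: [179.8, 36.8, -179.4]
force: [0.7, -0.3, 0.1]
grip_width: 0.0621
grasp_force: 0.0
```

```bash
python3 st.py;  python3 - <<'E'
from h import *
np.set_printoptions(precision=4,suppress=True)
q=shot("wrist","pics/w8.png"); P={n:shot(n,f"pics/{n}9.png") for n in ["scene","side"]}
k=models.cut_out(q,"jar_mid")
if k:
    k=k[0]["pixels"]
    for v in range(60,330,24):
        u=np.nonzero(k[v])[0]
        if len(u)<10: continue
        o,d=ray(q,((u.min()+u.max())/2,v)); t=(.519-o[0])/d[0]; print(v,u.min(),u.max(),(o+d*t).round(4))
for t in ["jar_mid","caddy_mid","squat_jar_1","pepper_mill","table_glass"]:
    for n in P:
        for z in models.cut_out(P[n],t)[:2]:
            ys,xs=np.nonzero(z["pixels"]); print(t,n,round(z["p"],2),z["centre"],xs.min(),xs.max(),ys.min(),ys.max(),len(xs))
E
```

```text
[ -9.4334 -15.6442 -25.1996 131.868   24.6072  33.7497  37.9014] [0.4893 0.1883 0.1806] [ 179.8407   36.7539 -179.408 ] 30.1 0.062066099646403194 0.0 [ 0.6808 -0.3308  0.0528] [0.1371 0.6523 0.0012]
132 236 286 [0.519  0.1881 0.0552]
156 233 287 [0.519  0.1873 0.0824]
180 232 290 [0.519  0.188  0.1061]
204 230 291 [0.519  0.1876 0.1271]
228 228 292 [0.519  0.1873 0.1459]
jar_mid scene 0.66 [229.0, 235.7] 222 234 225 244 180
jar_mid side 0.54 [240.3, 193.2] 237 249 180 202 236
caddy_mid scene 0.72 [223.1, 239.2] 212 244 216 255 530
caddy_mid scene 0.16 [231.3, 171.6] 197 292 127 252 4127
caddy_mid side 0.88 [251.4, 202.1] 232 257 183 209 309
squat_jar_1 side 0.73 [295.2, 213.8] 286 304 203 227 393
squat_jar_1 side 0.53 [281.3, 203.3] 275 292 193 219 316
pepper_mill scene 0.76 [301.8, 218.1] 291 309 191 237 641
pepper_mill scene 0.39 [231.0, 171.0] 196 292 127 251 4013
pepper_mill side 0.58 [237.4, 234.5] 232 249 208 256 626
pepper_mill side 0.29 [296.2, 215.6] 285 304 203 227 422
table_glass scene 0.63 [165.8, 275.3] 146 185 245 321 1905
table_glass scene 0.17 [229.3, 171.0] 198 292 127 251 3976
table_glass side 0.63 [252.2, 202.4] 232 257 185 209 324
table_glass side 0.5 [213.6, 172.9] 206 223 160 196 241
```

```bash
python3 -c "
from cell import env
print(env.sign_off())"
```

```text
the job is handed in; nothing more can be done
None
```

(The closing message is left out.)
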